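# Heft the clay owls and close the kiln tier

## Task

Load the kiln: heft every clay owl on the plywood board, since a solid one would burst in the firing; owls under about 230 g are well hollowed and go on the white kiln shelf in one row down its middle, owls over about 340 g go on the blue board to be hollowed out, and one in between may go on either, all standing upright and set down gently. Stand the two kiln posts upright on the kiln shelf near its two ends with the row of owls between them, and only when every owl is sorted lay the narrow batt level on both posts along the middle of the shelf, so that the posts carry it near its ends and it roofs the row without pressing on an owl. Leave the other things on the table where they are.

Things in the scene. Friction and masses are not known exactly. Their poses are not given: they have to be found in the camera images.
- owl1_center (a point): Unfired grey clay owl: round body 60 mm across, straight sides from flat foot up to 50 mm, top at 75 mm, 6 mm ears. Point on its axis 36 mm above the foot, z up. Starts on the plywood board. All look alike; each weighs 150 to 430 g, which only lifting tells: the lighter, the better hollowed. Pad friction about 1; a 20 N squeeze holds the heaviest. Absent owls read None.
- owl2_center (a point): Unfired grey clay owl: round body 60 mm across, straight sides from flat foot up to 50 mm, top at 75 mm, 6 mm ears. Point on its axis 36 mm above the foot, z up. Starts on the plywood board. All look alike; each weighs 150 to 430 g, which only lifting tells: the lighter, the better hollowed. Pad friction about 1; a 20 N squeeze holds the heaviest. Absent owls read None.
- owl3_center (a point): Unfired grey clay owl: round body 60 mm across, straight sides from flat foot up to 50 mm, top at 75 mm, 6 mm ears. Point on its axis 36 mm above the foot, z up. Starts on the plywood board. All look alike; each weighs 150 to 430 g, which only lifting tells: the lighter, the better hollowed. Pad friction about 1; a 20 N squeeze holds the heaviest. Absent owls read None.
- owl4_center (a point): Unfired grey clay owl: round body 60 mm across, straight sides from flat foot up to 50 mm, top at 75 mm, 6 mm ears. Point on its axis 36 mm above the foot, z up. Starts on the plywood board. All look alike; each weighs 150 to 430 g, which only lifting tells: the lighter, the better hollowed. Pad friction about 1; a 20 N squeeze holds the heaviest. Absent owls read None.
- post_a_center (a point): Cream square kiln post (prop), 36 x 36 x 100 mm, 260 g, at the start standing upright on top of the lying batt. The point is at its centre, 50 mm above its foot; z is its long axis, x and y are square to its sides.
- post_b_center (a point): Cream square kiln post (prop), 36 x 36 x 100 mm, 260 g, at the start standing upright on top of the lying batt. The point is at its centre, 50 mm above its foot; z is its long axis, x and y are square to its sides.
- batt_center (a point): Cream narrow hollow-core kiln batt, 66 mm (x) x 360 mm (y) x 16 mm (z), 500 g, loose, lying flat on the table in front of the robot with the two posts standing on it, about 75 mm either side of its middle. The point is its centre, 8 mm above its underside. Take it from above across its width, at its middle.
- kiln_shelf_top (a point): Centre of the top face of the fixed white-washed kiln shelf, 170 mm (x) x 390 mm (y), top face 36 mm above the table; z up, y along its length. Fixed. With the posts 160 mm either side of its middle, 284 mm stays free between them, enough for four owls in a row.
- ware_board_top (a point): Centre of the top face of the fixed plywood board, 210 mm (x) x 180 mm (y), 5 mm thick, on which the owls stand at the start. It is left or right of the robot; z up.
- return_board_top (a point): Centre of the top face of the fixed blue board, 210 mm (x) x 180 mm (y), 5 mm thick, on the other side, empty at the start: for owls that must go back to be hollowed out. Four fit at (+-48, +-40) mm. z up.
- water_bottle: Bystander, leave alone: clear 190 mm water bottle, beyond the kiln shelf.
- rolling_pin: Bystander, leave alone: wooden rolling pin, 44 mm thick, far side, right of the middle.
- pinch_pot: Bystander, leave alone: small grey clay bowl, 90 mm across, far right.
- glaze_jar: Bystander, leave alone: red 85 mm jar, far left.
- wood_spatula: Bystander, leave alone: 170 mm wooden spatula lying left of the robot.
- slip_brush: Bystander, leave alone: 170 mm brush lying right of the robot.
There are look-alikes about, which are no part of the job. What is shaped like the part that bears post_b_center but yellow is not meant.

How it is judged:
On the way, in this order (a step that is already met when the one before it is completed fails the run):
1. every owl stands sorted by its weight, on the kiln shelf or the blue board, while the batt is not yet up (((contact force between owl1 and kiln_shelf between 0.5 and 3.45 N and angle between owl1_center's own z axis and vertical below 0.15 rad) or (contact force between owl1 and return_board above 2.15 N and angle between owl1_center's own z axis and vertical below 0.15 rad)) and ((contact force between owl2 and kiln_shelf between 0.5 and 3.45 N and angle between owl2_center's own z axis and vertical below 0.15 rad) or (contact force between owl2 and return_board above 2.15 N and angle between owl2_center's own z axis and vertical below 0.15 rad)) and ((contact force between owl3 and kiln_shelf between 0.5 and 3.45 N and angle between owl3_center's own z axis and vertical below 0.15 rad) or (contact force between owl3 and return_board above 2.15 N and angle between owl3_center's own z axis and vertical below 0.15 rad)) and ((contact force between owl4 and kiln_shelf between 0.5 and 3.45 N and angle between owl4_center's own z axis and vertical below 0.15 rad) or (contact force between owl4 and return_board above 2.15 N and angle between owl4_center's own z axis and vertical below 0.15 rad)) and height (world z) of batt_center below 0.1 m), for 0.3 s.
2. the batt lies level on both posts, roofing all the owls on the kiln shelf (((contact force between owl1 and kiln_shelf between 0.5 and 3.45 N and angle between owl1_center's own z axis and vertical below 0.15 rad and x of owl1_center in the frame of batt_center between -0.035 and 0.035 m and y of owl1_center in the frame of batt_center between -0.14 and 0.14 m) or (contact force between owl1 and return_board above 2.15 N and angle between owl1_center's own z axis and vertical below 0.15 rad)) and ((contact force between owl2 and kiln_shelf between 0.5 and 3.45 N and angle between owl2_center's own z axis and vertical below 0.15 rad and x of owl2_center in the frame of batt_center between -0.035 and 0.035 m and y of owl2_center in the frame of batt_center between -0.14 and 0.14 m) or (contact force between owl2 and return_board above 2.15 N and angle between owl2_center's own z axis and vertical below 0.15 rad)) and ((contact force between owl3 and kiln_shelf between 0.5 and 3.45 N and angle between owl3_center's own z axis and vertical below 0.15 rad and x of owl3_center in the frame of batt_center between -0.035 and 0.035 m and y of owl3_center in the frame of batt_center between -0.14 and 0.14 m) or (contact force between owl3 and return_board above 2.15 N and angle between owl3_center's own z axis and vertical below 0.15 rad)) and ((contact force between owl4 and kiln_shelf between 0.5 and 3.45 N and angle between owl4_center's own z axis and vertical below 0.15 rad and x of owl4_center in the frame of batt_center between -0.035 and 0.035 m and y of owl4_center in the frame of batt_center between -0.14 and 0.14 m) or (contact force between owl4 and return_board above 2.15 N and angle between owl4_center's own z axis and vertical below 0.15 rad)) and contact force between batt and post_a above 0.8 N and contact force between each of post_a, post_b and kiln_shelf above 2 N and angle between each of post_a_center, post_b_center's own z axis and vertical below 0.1 rad and contact force between batt and post_b above 0.8 N and ((y of post_a_center in the frame of batt_center above 0.11 m and y of post_b_center in the frame of batt_center below -0.11 m) or (y of post_b_center in the frame of batt_center above 0.11 m and y of post_a_center in the frame of batt_center below -0.11 m)) and angle between batt_center's own z axis and vertical below 0.05 rad and z of batt_center in the frame of kiln_shelf_top above 0.1 m and x of batt_center in the frame of kiln_shelf_top between -0.06 and 0.06 m and y of batt_center in the frame of kiln_shelf_top between -0.06 and 0.06 m), for 0.3 s.
At the end, for the whole second after the job is handed in: Every owl upright (0.15 rad), those on the kiln shelf under 350 g, those on the blue board over 220 g; posts upright on the shelf, each over 110 mm from the batt's middle, batt level (0.05 rad), within 60 mm of the shelf's middle; shelf owls within 35 mm of its centre line when laid (80 at the end) (((contact force between owl1 and kiln_shelf between 0.5 and 3.45 N and angle between owl1_center's own z axis and vertical below 0.15 rad and x of owl1_center in the frame of batt_center between -0.08 and 0.08 m and y of owl1_center in the frame of batt_center between -0.14 and 0.14 m) or (contact force between owl1 and return_board above 2.15 N and angle between owl1_center's own z axis and vertical below 0.15 rad)) and ((contact force between owl2 and kiln_shelf between 0.5 and 3.45 N and angle between owl2_center's own z axis and vertical below 0.15 rad and x of owl2_center in the frame of batt_center between -0.08 and 0.08 m and y of owl2_center in the frame of batt_center between -0.14 and 0.14 m) or (contact force between owl2 and return_board above 2.15 N and angle between owl2_center's own z axis and vertical below 0.15 rad)) and ((contact force between owl3 and kiln_shelf between 0.5 and 3.45 N and angle between owl3_center's own z axis and vertical below 0.15 rad and x of owl3_center in the frame of batt_center between -0.08 and 0.08 m and y of owl3_center in the frame of batt_center between -0.14 and 0.14 m) or (contact force between owl3 and return_board above 2.15 N and angle between owl3_center's own z axis and vertical below 0.15 rad)) and ((contact force between owl4 and kiln_shelf between 0.5 and 3.45 N and angle between owl4_center's own z axis and vertical below 0.15 rad and x of owl4_center in the frame of batt_center between -0.08 and 0.08 m and y of owl4_center in the frame of batt_center between -0.14 and 0.14 m) or (contact force between owl4 and return_board above 2.15 N and angle between owl4_center's own z axis and vertical below 0.15 rad)) and contact force between batt and post_a above 0.8 N and contact force between each of post_a, post_b and kiln_shelf above 2 N and angle between each of post_a_center, post_b_center's own z axis and vertical below 0.1 rad and contact force between batt and post_b above 0.8 N and ((y of post_a_center in the frame of batt_center above 0.11 m and y of post_b_center in the frame of batt_center below -0.11 m) or (y of post_b_center in the frame of batt_center above 0.11 m and y of post_a_center in the frame of batt_center below -0.11 m)) and angle between batt_center's own z axis and vertical below 0.05 rad and z of batt_center in the frame of kiln_shelf_top above 0.1 m and x of batt_center in the frame of kiln_shelf_top between -0.06 and 0.06 m and y of batt_center in the frame of kiln_shelf_top between -0.06 and 0.06 m); the robot touches nothing.
It fails at once if an owl is set down so hard that it cracks (over 60 N) (contact force between any of owl1, owl2, owl3, owl4 and kiln_shelf above 60 N or contact force between any of owl1, owl2, owl3, owl4 and return_board above 60 N or contact force between any of owl1, owl2, owl3, owl4 and ware_board above 60 N).
It fails at once if the batt presses on an owl (contact force between batt and owl1 above 5 N or contact force between batt and owl2 above 5 N or contact force between batt and owl3 above 5 N or contact force between batt and owl4 above 5 N).
It fails at once if a bystander is moved more than 40 mm (distance of any of water_bottle, rolling_pin, pinch_pot, glaze_jar, wood_spatula, slip_brush from where it was at the start of the episode above 0.04 m).
Of owl1, owl2, owl3, owl4 only 2 to 4 are there at a start; the rules pass over those that are not, and their reading is None.
At some moment in a run one of owl1, owl2, owl3, owl4 may be knocked a few centimetres aside while the robot is not near it.
It also fails if it takes over 210 s, if anything falls off the work surface, if the arm or the gripper's body presses on something with over 40 N, if the wrist force passes 120 N, or if a joint passes its speed limit or range.

## Robot

A 6-joint arm with a two-finger parallel gripper is mounted at the origin on the work surface. World frame = base frame: x ahead of the robot, y to its left, z up, the work surface at z = 0. Lengths are in m, angles in rad, forces in N, time in s.
With the tool pointing down it reaches from about 0.25 to 0.725 m from the base axis. Payload 4 kg.
Tool frame: the origin (TCP) lies on the centre line of the jaws, within the pads' length; the fingertips stand 17 mm ahead of it and the grasp point (between the pads) lies 2 mm behind it; z points along the fingers, y is the line along which they close (so a half turn about z gives the same grasp; the last joint's range is limited). The gripper opens to 85 mm and grips with 20 to 120 N. Pads are 22 mm wide; open, the fingers measure 114 mm over their backs; the gripper's body (76 mm by 85 mm) begins 54 mm behind the grasp point. The pads swing forward as they close: fully open they stand 13 mm farther back than shut.
Start: joints at [1.149, 0.241, 0.005, 1.335, 0, 1.571], TCP at [0.205, 0.456, 0.214] pointing down, gripper open.
Joint ranges: [-2.72, 2.72], [-1.05, 1.87], [-1.09, 1.28], [-1.99, 2.15], [-1.42, 1.44], [-3.14, 3.14]. Speed limits (rad/s): [2.79, 2.79, 3.14, 3.14, 3.14, 3.14].

## Interface

Orientations are given as a unit quaternion [x, y, z, w].
In Python, from workcell import get_obs, imaging, order gives the robot as it stands.
- The arm moves only by the tool apply_moves, never from a script. Its argument "targets" is a list that holds one entry, the list of rows, each a list of 5 numbers: the shift along the world's x, y, z in units of 40 mm (1.0 is 40 mm), then the turn about the world's z in degrees, then the gripper command: -1 is shut, 1 is fully open, values between are in proportion. In form: [[[dx, dy, dz, turn, fingers], ...]]. A call has 1 to 8 rows; each row shifts and turns the commanded pose from where the row before left it; what a row does not reach is not made up. A row lasts 1/12 s, in which the tool goes at most 41.7 mm and 7.16 degrees, less where a joint would pass 70% of its speed; a pose out of reach is approached as far as the arm can. A call is refused whole if a number of a shift passes 1 or a number of a turn 7.16, either way. A call with a gripper value outside its range is refused whole. The fingers move at their own pace and stop on an object; the grip force is fixed at half the most. Time passes only in rows, so rows that do not move let the fingers close. It gives the time, the measured TCP pose, the force, the opening and the grip force at its end, in the units of the state.
- get_obs(): the state, without advancing time (a new reading comes with each control period).
- imaging.camera(name): name is "scene" or "top"; returns (picture, depth): 480x640x3 uint8, blue, green, red; 480x640 float32, m along the optical axis (not along the pixel's ray), 0 where there is no reading.
- imaging.get_calibration(name): a dict with "camera_matrix" (3x3 intrinsics, pixels), "eye" and "rotation" of the camera in the world. Camera axes: x right, y down, z forward; pixel columns grow to the right and rows downward; lengths in m; the calibration is good to about 2 mm. A picture is of the moment at which its call begins. get_calibration takes no time and is no camera call.
- order.job_done(): hands the job in; it is judged then, once.
The state is a dict: "clock": time; "joint_pos": joint angles; "joint_vel": joint speeds; "tau": joint torques, N m; "eef_pos": TCP position; "tool_rot": TCP orientation; "ft_force": force on the tool from outside, world axes, zero at the start; "ft_torque": the same for the moment, N m; "grip_width": finger opening in m; "grasp_force": force on a finger pad.
Only numpy, scipy, OpenCV 4.12 (cv2) and the standard library are available. Lean on these libraries where they do the work, as an engineer would, in place of code of your own. Each camera call takes 0.05 s, during which the arm holds its last target. There are 200 camera calls.

## Working session

There is one attempt and no reset: what is moved stays moved. The work goes in short steps, Python scripts to look and compute and a tool call to move; the robot and the scene stay as the last step left them, time stands still between calls to the robot, and variables do not carry over. Pictures are saved under pics/ and viewed, at most 14 in all, crops included, and the job is handed in when it is done.

Besides the shell and the picture viewer there is one more tool, called after "Call:" by a JSON object that holds its "name" and its "arguments". apply_moves: Moves the arm, as the interface text tells. Its arguments: {"type":"object","properties":{"targets":{"type":"array","items":{"type":"array","items":{"type":"array","items":{"type":"number"}}}}},"required":["targets"]}

```bash
mkdir -p pics; ls
cat > h.py <<'E'
import numpy as np, cv2
from workcell import get_obs, imaging, order
def cam(n):
    im,d=imaging.camera(n); c=imaging.get_calibration(n)
    return im,d,np.array(c["camera_matrix"]),np.array(c["eye"]),np.array(c["rotation"])
def pts(d,K,e,R):
    v,u=np.mgrid[0:d.shape[0],0:d.shape[1]]
    p=np.stack([(u-K[0,2])/K[0,0]*d,(v-K[1,2])/K[1,1]*d,d],-1)
    return p@R.T+e
E
python3 - <<'E'
from h import *
for n in("top","scene"):
    im,d,K,e,R=cam(n); cv2.imwrite(f"pics/{n}0.png",im); print(n,e,R.round(3).tolist(),K.tolist())
    P=pts(d,K,e,R); np.save(f"/tmp/{n}.npy",P); print(P[240,320],P[400,100])
print(get_obs())
E
```

```text
pics
top [0.24978089 0.00902513 1.40610924] [-0.695, 0.711, -0.079, 0.074] [[515.828315349088, 0.0, 320.4159556013971], [0.0, 515.828315349088, 240.44558915957947], [0.0, 0.0, 1.0]]Traceback (most recent call last):
  File "<stdin>", line 4, in <module>
  File "h.py", line 9, in pts
    return p@R.T+e
           ~^~~~
ValueError: matmul: Input operand 1 has a mismatch in its core dimension 0, with gufunc signature (n?,k),(k,m?)->(n?,m?) (size 4 is different from 3)
```

```bash
sed -i 's/np.array(c\["rotation"\])$/Rotation.from_quat(c["rotation"]).as_matrix()/; 1a from scipy.spatial.transform import Rotation' h.py
python3 - <<'E'
from h import *
for n in("top","scene"):
    im,d,K,e,R=cam(n); cv2.imwrite(f"pics/{n}0.png",im); print(n,e,R.round(3).tolist())
    P=pts(d,K,e,R); np.save(f"/tmp/{n}.npy",P); print(P[240,320],P[400,100])
print(get_obs())
E
```

```text
top [0.24978089 0.00902513 1.40610924] [[-0.023, -0.976, 0.216], [-1.0, 0.021, -0.01], [0.005, -0.216, -0.976]]
[ 0.55235247 -0.00328454  0.04184898] [0.1958077  0.30778469 0.66981562]
scene [ 1.19344289 -0.58376409  0.89256734] [[0.679, 0.489, -0.548], [0.734, -0.47, 0.49], [-0.018, -0.735, -0.678]]
[ 0.48897575  0.06386494 -0.00145508] [ 0.52938035 -0.59890424  0.00165322]
{'clock': 0.15, 'joint_pos': array([1.14900661e+00, 2.41257574e-01, 4.01171747e-03, 1.33519420e+00,
       4.18931252e-07, 1.57078664e+00]), 'joint_vel': array([ 0.00010232, -0.00035114,  0.00431343, -0.0001788 , -0.00024216,
        0.00120636]), 'tau': array([ 3.98868906e-04, -3.72633183e+01,  2.52639288e+01,  1.23024476e-02,
        7.20357866e-05, -1.49512072e-06]), 'eef_pos': array([0.20448537, 0.45570759, 0.21310028]), 'tool_rot': array([ 2.09330209e-01,  9.77844665e-01, -8.03610687e-04, -1.72253756e-04]), 'ft_force': array([-0.07240795, -0.57176999, -0.06602748]), 'ft_torque': array([-0.02395302,  0.015307  , -0.03402563]), 'grasp_force': 0.0, 'grip_width': 0.08505003253427636}
```

View pics/top0.png

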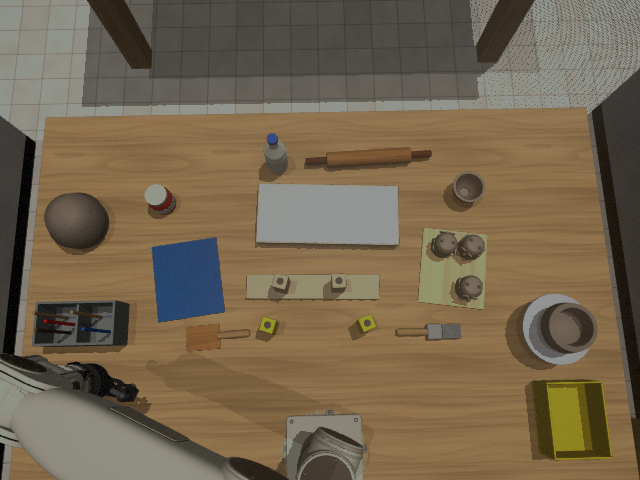

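View pics/scene0.png

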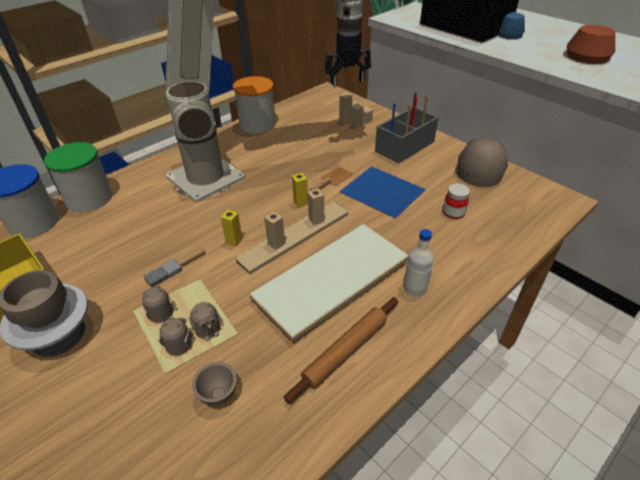

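The plywood board has three owls on it, at top (444,244), (472,246) and (469,288). The cream posts stand on the batt at top (281,284) and (339,283). The post-shaped look-alikes at (269,326) and (367,324) are yellow and stand on the table, so they aren't meant. Next I'll measure everything and enlarge the posts to confirm.

```bash
cat >> h.py <<'E'
def top():
    im,d,K,e,R=cam("top"); return im,pts(d,K,e,R)
def blobs(P,box,zlo,zhi,amin=15,extra=None):
    x0,x1,y0,y1=box
    m=(P[...,2]>zlo)&(P[...,2]<zhi)&(P[...,0]>x0)&(P[...,0]<x1)&(P[...,1]>y0)&(P[...,1]<y1)
    if extra is not None: m&=extra
    m=m.astype(np.uint8); n,L,S,_=cv2.connectedComponentsWithStats(m)
    for i in range(1,n):
        if S[i,4]<amin: continue
        q=P[L==i]; r=cv2.minAreaRect(q[:,:2].astype(np.float32)*1000)
        print("n",S[i,4],"z",q[:,2].mean().round(4),np.percentile(q[:,2],95).round(3),"mean",q[:,:2].mean(0).round(4),"rect",np.round(r[0],1),np.round(r[1],1),round(r[2],1))
E
python3 - <<'E'
from h import *
P=np.load("/tmp/top.npy"); im=cv2.imread("pics/top0.png"); hsv=cv2.cvtColor(im,cv2.COLOR_BGR2HSV)
print("owls z.05-.065 / top");B=(.2,.7,-.55,-.2)
blobs(P,B,.035,.1,40); blobs(P,B,.062,.1)
print("posts"); blobs(P,(.3,.6,-.2,.25),.09,.14,10)
print("decoys"); blobs(P,(.2,.45,-.2,.25),.06,.14,10)
print("batt"); blobs(P,(.3,.5,-.25,.25),.009,.023,100)
print("shelf"); blobs(P,(.4,.75,-.25,.25),.03,.042,200)
print("boards"); blobs(P,(.2,.7,.15,.5),-.01,.02,200,(hsv[...,0]>95)&(hsv[...,0]<125)&(hsv[...,1]>120))
blobs(P,(.2,.7,-.5,-.2),-.01,.02,200,(hsv[...,0]>20)&(hsv[...,0]<40)&(hsv[...,2]>120))
print("low things"); blobs(P,(.15,.75,-.6,.6),.01,.3,60)
s=cv2.imread("pics/scene0.png")[150:360,110:380]
cv2.imwrite("pics/crop.png",cv2.resize(s,None,fx=2.8,fy=2.8,interpolation=cv2.INTER_CUBIC))
E
```

```text
owls z.05-.065 / top
n 237 z 0.0556 0.065 mean [ 0.6708 -0.418 ] rect [ 673.2 -413.6] [53.4 89.9] 0.1
n 312 z 0.0383 0.043 mean [ 0.6224 -0.2104] rect [ 617.5 -211.3] [ 22.6 164.6] 89.9
n 494 z 0.0699 0.082 mean [ 0.5297 -0.3334] rect [ 535.2 -338.4] [63.8 64.8] 76.3
n 484 z 0.0703 0.083 mean [ 0.5212 -0.4045] rect [ 522.5 -407.5] [62.6 66.3] 42.2
n 497 z 0.0709 0.083 mean [ 0.4126 -0.389 ] rect [ 411.9 -394.5] [64.  63.4] 75.7
n 671 z 0.0805 0.085 mean [ 0.2998 -0.5335] rect [ 301.2 -530.5] [145.5  39. ] 0.0
n 389 z 0.0751 0.083 mean [ 0.5316 -0.3355] rect [ 534.3 -336.3] [61.1 54.6] 1.7
n 384 z 0.0752 0.083 mean [ 0.5223 -0.4065] rect [ 523.6 -407.9] [56.6 61.4] 31.5
n 407 z 0.0755 0.083 mean [ 0.4131 -0.3921] rect [ 414.2 -394.7] [56.9 59.5] 79.4
n 671 z 0.0805 0.085 mean [ 0.2998 -0.5335] rect [ 301.2 -530.5] [145.5  39. ] 0.0
posts
n 221 z 0.1146 0.12 mean [0.4313 0.1006] rect [432.6 101. ] [36.1 36.2] 73.3
n 212 z 0.1153 0.12 mean [ 0.4294 -0.0466] rect [430.4 -47.1] [35.7 35.9] 1.4
n 209 z 0.0998 0.104 mean [ 0.3248 -0.115 ] rect [ 324.9 -115.3] [35.9 35.9] 22.3
n 210 z 0.0998
[... 1405 characters left out ...]
 mean [ 0.2989 -0.5586] rect [ 300.6 -555.5] [ 89.  175.7] 90.0
n 1030 z 0.0722 0.107 mean [0.341  0.5337] rect [341.8 557.7] [ 84.9 110.7] 89.8
n 103 z 0.1076 0.179 mean [0.3611 0.5856] rect [361.7 587.2] [ 8.4 10.1] 29.0
n 249 z 0.0921 0.104 mean [ 0.3235 -0.1125] rect [ 324.8 -115.2] [35.9 36.2] 22.4
n 254 z 0.0912 0.104 mean [0.324  0.1314] rect [325.5 134.2] [36.6 36. ] 72.0
n 736 z 0.0187 0.024 mean [ 0.3029 -0.2998] rect [ 303.2 -285.9] [ 41.9 171.2] 0.5
n 227 z 0.0176 0.023 mean [0.3081 0.233 ] rect [308.1 233.3] [18.8 84.9] 4.7
n 192 z 0.0612 0.092 mean [ 0.1634 -0.5614] rect [ 160.7 -574. ] [20.7 50.7] 0.6
n 63 z 0.2848 0.299 mean [0.1884 0.3981] rect [188.1 394.3] [33.4 19.2] 27.8
```

View pics/crop.png

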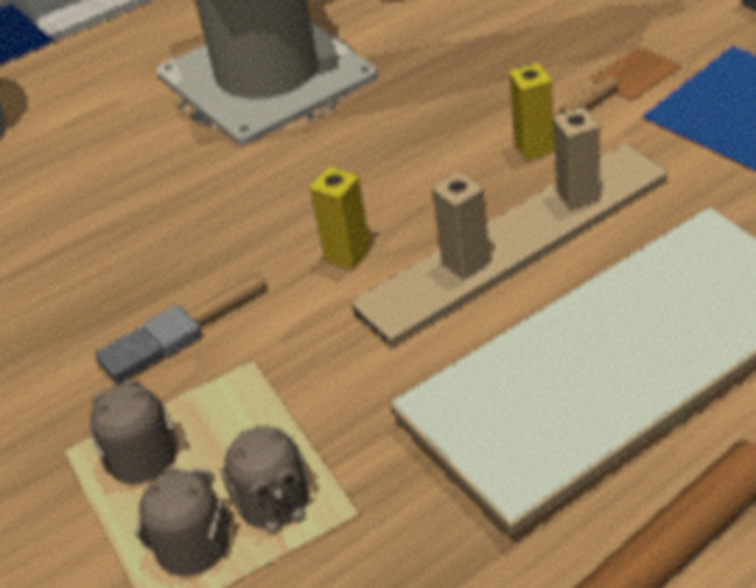

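In the crop, the cream posts at (460,225) and (578,160) stand on the batt, as the description says. The yellow ones at (340,215) and (533,110) stand on the table and are the decoys. I'll set out for owl A at about (0.535, -0.338).

Call:
{"name": "apply_moves", "arguments": {"targets": [[[0.37,-0.9,0,-7,1],[0.37,-0.9,0,-7,1],[0.37,-0.9,0,-7,1],[0.37,-0.9,0,-7,1],[0.37,-0.9,0,-7,1],[0.37,-0.9,0,-7,1],[0.37,-0.9,0,-7,1],[0.37,-0.9,0,-7,1]]]}}

```text
clock: 0.82
eef_pos: [0.3231, 0.1664, 0.2138]
tool_rot: [0.646, 0.763, 0.0, 0.0]
ft_force: [1.1, 0.2, -0.4]
grip_width: 0.0853
grasp_force: 0.0
```

Call:
{"name": "apply_moves", "arguments": {"targets": [[[0.37,-0.9,0,-4,1],[0.37,-0.9,0,-4,1],[0.37,-0.9,0,-4,1],[0.37,-0.9,0,0,1],[0.37,-0.9,0,0,1],[0.37,-0.9,0,0,1],[0.37,-0.9,0,0,1],[0.37,-0.9,0,0,1]]]}}

```text
clock: 1.48
eef_pos: [0.4416, -0.1219, 0.2136]
tool_rot: [0.721, 0.693, 0.0, -0.0]
ft_force: [0.8, 0.7, -0.3]
grip_width: 0.0856
grasp_force: 0.0
```

Call:
{"name": "apply_moves", "arguments": {"targets": [[[0.37,-0.9,0,0,1],[0.37,-0.9,0,0,1],[0.37,-0.9,0,0,1],[0.37,-0.9,0,0,1],[0.37,-0.9,0,0,1],[0.37,-0.9,0,0,1],[0,0,0,0,1],[0,0,0,0,1]]]}}

```text
clock: 2.15
eef_pos: [0.5299, -0.3375, 0.2111]
tool_rot: [0.721, 0.693, -0.0, -0.002]
ft_force: [0.2, 0.8, -0.4]
grip_width: 0.0854
grasp_force: 0.0
```

```bash
cat >> h.py <<'E'
def owls(box,zlo,zhi):
    for n in("top","scene"):
        im,d,K,e,R=cam(n); P=pts(d,K,e,R); print(n); blobs(P,box,zlo,zhi,40)
E
python3 - <<'E'
from h import *
owls((.35,.62,-.48,-.27),.03,.1)
E
```

```text
top
n 382 z 0.069 0.083 mean [ 0.5331 -0.3272] rect [ 539.6 -330. ] [46.7 64.7] 60.6
scene
n 705 z 0.062 0.078 mean [ 0.4277 -0.3988] rect [ 415.  -395.5] [62.7 64.1] 77.6
n 730 z 0.0629 0.078 mean [ 0.5446 -0.3432] rect [ 538.1 -339.4] [63.  59.8] 78.1
n 817 z 0.0627 0.078 mean [ 0.5365 -0.4131] rect [ 525.5 -410.5] [64.5 63.2] 43.9
```

Call:
{"name": "apply_moves", "arguments": {"targets": [[[0.15,0,-0.7,0,1],[0,0,-0.9,0,1],[0,0,-0.9,0,1],[0,0,-0.9,0,1],[0,0,-0.5,0,1],[0,0,-0.3,0,1],[0,0,0,0,1],[0,0,0,0,-1]]]}}

```text
clock: 2.92
eef_pos: [0.536, -0.3343, 0.0463]
tool_rot: [0.72, 0.694, -0.0, -0.0]
ft_force: [1.2, -0.2, 0.3]
grip_width: 0.0758
grasp_force: 0.0
```

Call:
{"name": "apply_moves", "arguments": {"targets": [[[0,0,0,0,-1],[0,0,0,0,-1],[0,0,0,0,-1],[0,0,0,0,-1],[0,0,0,0,-1],[0,0,0,0,-1]]]}}

```text
clock: 3.42
eef_pos: [0.5366, -0.3363, 0.049]
tool_rot: [0.72, 0.694, 0.0, 0.001]
ft_force: [-2.6, 1.3, 5.6]
grip_width: 0.0567
grasp_force: 62.7
```

Call:
{"name": "apply_moves", "arguments": {"targets": [[[0,0,0.2,0,-1],[0,0,0.5,0,-1],[0,0,0.9,0,-1],[0,0,0.9,0,-1],[0,0,0.5,0,-1],[0,0,0,0,-1],[0,0,0,0,-1],[0,0,0,0,-1]]]}}

```text
clock: 4.08
eef_pos: [0.5356, -0.3353, 0.1647]
tool_rot: [0.72, 0.694, -0.0, -0.001]
ft_force: [-0.3, -0.1, -4.3]
grip_width: 0.0573
grasp_force: 65.0
```

```bash
python3 -c "
from h import *
o=get_obs();print(o['ft_force'],o['ft_torque'],o['joint_pos'].round(3))
imaging.camera('scene');o=get_obs();print(o['ft_force'],o['eef_pos'])"
```

```text
[-0.29971143 -0.093195   -4.28369667] [-0.00222812  0.00975678 -0.01423501] [-0.559  0.53   0.306  1.348  0.     1.049]
[-0.15597917 -0.97168101 -2.98124803] [ 0.53512494 -0.33495833  0.16374415]
```

```bash
cat >> h.py <<'E'
def heft(n=8):
    f=[]
    for i in range(n): imaging.camera('scene'); f.append(get_obs()['ft_force'][2])
    f=np.array(f); print("fz",f.round(2),f.mean().round(2),"->g",(-f.mean()/9.81*1000).round(),get_obs()['eef_pos'].round(4))
E
python3 -c "
from h import *
heft()"
```

```text
fz [-2.49 -4.07 -3.28 -3.17 -2.32 -3.34 -2.95 -4.09] -3.21 ->g 328.0 [ 0.5362 -0.3357  0.1652]
```

Owl A reads about 0.32 kg, so either board is allowed. I'll put it on the blue board, which has the wider margin.

Call:
{"name": "apply_moves", "arguments": {"targets": [[[-0.03,0.92,0.4,0,-1],[-0.03,0.92,0.4,0,-1],[-0.03,0.92,0.4,0,-1],[-0.03,0.92,0,0,-1],[-0.03,0.92,0,0,-1],[-0.03,0.92,0,0,-1],[-0.03,0.92,0,0,-1],[-0.03,0.92,0,0,-1]]]}}

```text
clock: 5.2
eef_pos: [0.5264, -0.0398, 0.2142]
tool_rot: [0.72, 0.694, 0.0, 0.0]
ft_force: [1.1, 0.9, -3.4]
grip_width: 0.0571
grasp_force: 65.4
```

Call:
{"name": "apply_moves", "arguments": {"targets": [[[-0.03,0.92,0,0,-1],[-0.03,0.92,0,0,-1],[-0.03,0.92,0,0,-1],[-0.03,0.92,0,0,-1],[-0.03,0.92,0,0,-1],[-0.03,0.92,0,0,-1],[-0.03,0.92,0,0,-1],[-0.03,0.92,0,0,-1]]]}}

```text
clock: 5.87
eef_pos: [0.5168, 0.2548, 0.2141]
tool_rot: [0.72, 0.694, 0.0, 0.0]
ft_force: [0.4, -0.0, -4.0]
grip_width: 0.057
grasp_force: 65.4
```

Call:
{"name": "apply_moves", "arguments": {"targets": [[[-0.03,0.92,0,0,-1],[-0.03,0.92,0,0,-1],[0,0,-0.5,0,-1],[0,0,-0.9,0,-1],[0,0,-0.9,0,-1],[0,0,-0.9,0,-1],[0,0,-0.4,0,-1],[0,0,0,0,-1]]]}}

```text
clock: 6.53
eef_pos: [0.5108, 0.3243, 0.0641]
tool_rot: [0.72, 0.694, -0.005, -0.001]
ft_force: [-0.8, -0.9, -4.6]
grip_width: 0.0574
grasp_force: 65.4
```

Call:
{"name": "apply_moves", "arguments": {"targets": [[[0,0,-0.15,0,-1],[0,0,-0.15,0,-1],[0,0,-0.1,0,-1],[0,0,-0.1,0,-1],[0,0,0,0,-1],[0,0,0,0,-1]]]}}

```text
clock: 7.03
eef_pos: [0.515, 0.3267, 0.0504]
tool_rot: [0.72, 0.694, 0.0, 0.0]
ft_force: [-0.4, 0.2, -2.9]
grip_width: 0.057
grasp_force: 65.4
```

Call:
{"name": "apply_moves", "arguments": {"targets": [[[0,0,-0.05,0,-1],[0,0,0,0,-1],[0,0,0,0,-0.2],[0,0,0,0,0.2],[0,0,0,0,0.6],[0,0,0,0,1],[0,0,0,0,1],[0,0,0,0,1]]]}}

```text
clock: 7.7
eef_pos: [0.5148, 0.3265, 0.0477]
tool_rot: [0.72, 0.694, 0.0, 0.0]
ft_force: [-0.1, 0.6, 0.1]
grip_width: 0.0858
grasp_force: 0.0
```

Call:
{"name": "apply_moves", "arguments": {"targets": [[[0,0,0.3,0,1],[0,0,0.8,0,1],[0,0,0.9,0,1],[0,0,0.9,0,1],[0,-0.3,0.9,0,1],[-0.1,-0.9,0.3,0,1],[-0.1,-0.9,0,0,1],[-0.1,-0.9,0,0,1]]]}}

```text
clock: 8.37
eef_pos: [0.5034, 0.2061, 0.2135]
tool_rot: [0.72, 0.694, 0.002, 0.001]
ft_force: [1.3, -1.2, -0.3]
grip_width: 0.0849
grasp_force: 0.0
```

```bash
python3 -c "
from h import *
heft(4)
owls((.4,.62,.2,.5),.03,.1)
owls((.35,.62,-.48,-.27),.03,.1)"
```

```text
fz [-1.84 -0.6  -0.48 -0.64] -0.89 ->g 91.0 [0.5029 0.2058 0.2122]
top
scene
n 406 z 0.0601 0.078 mean [0.5212 0.3108] rect [515.5 316.7] [67.6 53.4] 12.8
top
n 498 z 0.0694 0.082 mean [ 0.5209 -0.4042] rect [ 522.1 -407. ] [62.4 63.7] 43.5
n 513 z 0.07 0.083 mean [ 0.4127 -0.3883] rect [ 411.8 -393.7] [62.6 65. ] 75.0
scene
n 707 z 0.0619 0.078 mean [ 0.4277 -0.3988] rect [ 415.8 -395.7] [62.7 63.4] 77.6
n 818 z 0.0625 0.078 mean [ 0.5366 -0.4131] rect [ 525.4 -409.8] [64.  62.7] 40.2
```

Call:
{"name": "apply_moves", "arguments": {"targets": [[[0.03,-0.96,0,0,1],[0.03,-0.96,0,0,1],[0.03,-0.96,0,0,1],[0.03,-0.96,0,0,1],[0.03,-0.96,0,0,1],[0.03,-0.96,0,0,1],[0.03,-0.96,0,0,1],[0.03,-0.96,0,0,1]]]}}

```text
clock: 9.43
eef_pos: [0.5128, -0.1014, 0.2116]
tool_rot: [0.72, 0.694, 0.0, -0.0]
ft_force: [1.0, 0.1, -0.0]
grip_width: 0.0851
grasp_force: 0.0
```

Call:
{"name": "apply_moves", "arguments": {"targets": [[[0.03,-0.96,0,0,1],[0.03,-0.96,0,0,1],[0.03,-0.96,0,0,1],[0.03,-0.96,0,0,1],[0.03,-0.96,0,0,1],[0.03,-0.96,0,0,1],[0.03,-0.96,0,0,1],[0.03,-0.96,0,0,1]]]}}

```text
clock: 10.1
eef_pos: [0.5228, -0.4089, 0.2112]
tool_rot: [0.72, 0.694, 0.0, -0.0]
ft_force: [1.2, -0.8, 0.2]
grip_width: 0.0853
grasp_force: 0.0
```

Call:
{"name": "apply_moves", "arguments": {"targets": [[[0,0,-0.5,0,1],[0,0,-0.5,0,1],[0,0,0,0,1],[0,0,0,0,1]]]}}

```text
clock: 10.43
eef_pos: [0.5217, -0.4065, 0.1696]
tool_rot: [0.72, 0.694, -0.0, -0.002]
ft_force: [1.2, 0.0, 0.8]
grip_width: 0.0859
grasp_force: 0.0
```

```bash
python3 -c "
from h import *
heft(5)
owls((.35,.62,-.48,-.27),.03,.09)"
```

```text
fz [ 0.28  0.98  0.6   0.27 -0.25] 0.38 ->g -38.0 [ 0.523  -0.4077  0.1737]
top
n 405 z 0.0704 0.082 mean [ 0.5239 -0.3999] rect [ 528.6 -402.3] [49.2 64.8] 57.3
scene
n 589 z 0.0606 0.078 mean [ 0.4284 -0.4033] rect [ 416.5 -396.3] [62.7 62.4] 79.2
n 820 z 0.0623 0.079 mean [ 0.5367 -0.4131] rect [ 526.3 -409.4] [64.1 62.5] 38.1
```

Call:
{"name": "apply_moves", "arguments": {"targets": [[[0,0,-0.8,0,1],[0,0,-0.9,0,1],[0,0,-0.9,0,1],[0,0,-0.4,0,1],[0,0,-0.15,0,1],[0,0,0,0,1],[0,0,0,0,-1],[0,0,0,0,-1]]]}}

```text
clock: 11.45
eef_pos: [0.5235, -0.409, 0.0485]
tool_rot: [0.72, 0.694, 0.0, 0.002]
ft_force: [0.5, -0.2, -0.1]
grip_width: 0.0638
grasp_force: 0.0
```

Call:
{"name": "apply_moves", "arguments": {"targets": [[[0,0,0,0,-1],[0,0,0,0,-1],[0,0,0,0,-1],[0,0,0,0,-1],[0,0,0,0,-1]]]}}

```text
clock: 11.87
eef_pos: [0.5241, -0.4092, 0.0494]
tool_rot: [0.72, 0.694, 0.001, 0.003]
ft_force: [0.5, -0.1, 5.4]
grip_width: 0.0568
grasp_force: 62.7
```

Call:
{"name": "apply_moves", "arguments": {"targets": [[[0,0,0.2,0,-1],[0,0,0.5,0,-1],[0,0,0.9,0,-1],[0,0,0.9,0,-1],[0,0,0.9,0,-1],[0,0,0.6,0,-1],[0,0,0,0,-1],[0,0,0,0,-1]]]}}

```text
clock: 12.53
eef_pos: [0.5225, -0.4084, 0.2078]
tool_rot: [0.72, 0.694, 0.0, 0.002]
ft_force: [-0.9, -0.4, -3.6]
grip_width: 0.0566
grasp_force: 65.2
```

```bash
python3 -c "
from h import *
heft(10)"
```

```text
fz [-4.18 -4.61 -3.17 -3.47 -3.28 -4.4  -3.79 -3.82 -3.41 -3.77] -3.79 ->g 386.0 [ 0.5217 -0.4077  0.205 ]
```

Owl B is about 0.39 kg, so it goes on the blue board.

Call:
{"name": "apply_moves", "arguments": {"targets": [[[-0.02,0.97,0,0,-1],[-0.02,0.97,0,0,-1],[-0.02,0.97,0,0,-1],[-0.02,0.97,0,0,-1],[-0.02,0.97,0,0,-1],[-0.02,0.97,0,0,-1],[-0.02,0.97,0,0,-1],[-0.02,0.97,0,0,-1]]]}}

```text
clock: 13.7
eef_pos: [0.5152, -0.0957, 0.2061]
tool_rot: [0.72, 0.693, 0.0, 0.0]
ft_force: [0.4, -0.5, -2.5]
grip_width: 0.0567
grasp_force: 65.3
```

Call:
{"name": "apply_moves", "arguments": {"targets": [[[-0.02,0.97,0,0,-1],[-0.02,0.97,0,0,-1],[-0.02,0.97,0,0,-1],[-0.02,0.97,0,0,-1],[-0.02,0.97,0,0,-1],[-0.02,0.97,0,0,-1],[-0.02,0.97,0,0,-1],[-0.02,0.97,0,0,-1]]]}}

```text
clock: 14.37
eef_pos: [0.5088, 0.2149, 0.2062]
tool_rot: [0.72, 0.694, 0.0, 0.0]
ft_force: [1.4, -0.4, -4.0]
grip_width: 0.0571
grasp_force: 65.3
```

Call:
{"name": "apply_moves", "arguments": {"targets": [[[-0.02,0.97,0,0,-1],[-0.02,0.97,0,0,-1],[-0.02,0.97,0,0,-1],[-0.02,0.97,0,0,-1],[-0.02,0.97,0,0,-1],[0,0,-0.5,0,-1],[0,0,-0.5,0,-1],[0,0,0,0,-1]]]}}

```text
clock: 15.03
eef_pos: [0.5024, 0.4063, 0.1606]
tool_rot: [0.72, 0.694, -0.004, -0.0]
ft_force: [-1.0, -1.9, -4.7]
grip_width: 0.0567
grasp_force: 65.3
```

```bash
python3 -c "
from h import *
owls((.35,.62,.2,.5),.03,.1)
print(get_obs()['eef_pos'])"
```

```text
top
n 499 z 0.0692 0.082 mean [0.5089 0.3185] rect [512.8 319.7] [61.  63.6] 65.9
scene
n 405 z 0.0598 0.078 mean [0.5209 0.3108] rect [518.4 319.2] [62.3 55.5] 80.5
[0.50430998 0.40637107 0.16483905]
```

Call:
{"name": "apply_moves", "arguments": {"targets": [[[0,0,-0.8,0,-1],[0,0,-0.9,0,-1],[0,0,-0.6,0,-1],[0,0,-0.2,0,-1],[0,0,-0.15,0,-1],[0,0,-0.15,0,-1],[0,0,0,0,-1],[0,0,0,0,-1]]]}}

```text
clock: 15.8
eef_pos: [0.5062, 0.4077, 0.0557]
tool_rot: [0.72, 0.694, 0.002, 0.0]
ft_force: [-0.8, -0.1, -3.0]
grip_width: 0.0564
grasp_force: 65.4
```

Call:
{"name": "apply_moves", "arguments": {"targets": [[[0,0,-0.1,0,-1],[0,0,-0.1,0,-1],[0,0,0,0,-1],[0,0,0,0,-0.2],[0,0,0,0,0.2],[0,0,0,0,0.6],[0,0,0,0,1],[0,0,0,0,1]]]}}

```text
clock: 16.47
eef_pos: [0.5055, 0.4073, 0.0464]
tool_rot: [0.72, 0.694, 0.001, 0.0]
ft_force: [0.3, 0.9, 0.9]
grip_width: 0.0853
grasp_force: 0.0
```

Call:
{"name": "apply_moves", "arguments": {"targets": [[[0,0,0,0,1],[0,0,0.3,0,1],[0,0,0.8,0,1],[0,0,0.9,0,1],[0,0,0.9,0,1],[0,-0.3,0.9,0,1],[-0.1,-0.9,0.3,0,1],[-0.1,-0.9,0,0,1]]]}}

```text
clock: 17.13
eef_pos: [0.4994, 0.3248, 0.2146]
tool_rot: [0.719, 0.695, 0.005, 0.001]
ft_force: [0.3, -0.7, 0.5]
grip_width: 0.0852
grasp_force: 0.0
```

Call:
{"name": "apply_moves", "arguments": {"targets": [[[-0.1,-0.96,0,0,1],[-0.1,-0.96,0,0,1],[-0.1,-0.96,0,0,1],[-0.1,-0.96,0,0,1],[-0.1,-0.96,0,0,1],[-0.1,-0.96,0,0,1],[-0.1,-0.96,0,0,1],[-0.1,-0.96,0,0,1]]]}}

```text
clock: 17.8
eef_pos: [0.4645, 0.0141, 0.2099]
tool_rot: [0.72, 0.694, 0.0, 0.0]
ft_force: [1.3, -0.6, 0.2]
grip_width: 0.0855
grasp_force: 0.0
```

```bash
python3 -c "
from h import *
owls((.35,.62,.2,.5),.03,.1)
owls((.35,.62,-.48,-.27),.03,.1)
print(get_obs()['eef_pos'])"
```

```text
top
n 497 z 0.069 0.081 mean [0.509  0.3185] rect [512.8 320.2] [62.6 63.6] 69.4
n 511 z 0.0686 0.082 mean [0.5036 0.4007] rect [504.  405.4] [61.9 66.1] 55.3
scene
n 773 z 0.0601 0.078 mean [0.5194 0.351 ] rect [514.5 359.2] [ 67.1 145.9] 5.1
top
n 511 z 0.0701 0.082 mean [ 0.4128 -0.3883] rect [ 412.  -393.4] [63.6 65.3] 75.5
scene
n 706 z 0.0619 0.078 mean [ 0.4276 -0.399 ] rect [ 415.5 -395.6] [62.7 63.9] 77.5
[0.46509197 0.01482969 0.20993846]
```

Call:
{"name": "apply_moves", "arguments": {"targets": [[[-0.12,-0.93,0,0,1],[-0.12,-0.93,0,0,1],[-0.12,-0.93,0,0,1],[-0.12,-0.93,0,0,1],[-0.12,-0.93,0,0,1],[-0.12,-0.93,0,0,1],[-0.12,-0.93,0,0,1],[-0.12,-0.93,0,0,1]]]}}

```text
clock: 18.67
eef_pos: [0.4276, -0.2821, 0.2098]
tool_rot: [0.719, 0.695, 0.0, 0.0]
ft_force: [0.4, 0.8, 0.3]
grip_width: 0.0855
grasp_force: 0.0
```

Call:
{"name": "apply_moves", "arguments": {"targets": [[[-0.12,-0.93,0,0,1],[-0.12,-0.93,0,0,1],[-0.08,-0.93,0,0,1],[0,0,-0.5,0,1],[0,0,-0.5,0,1],[0,0,0,0,1],[0,0,0,0,1]]]}}

```text
clock: 19.25
eef_pos: [0.4142, -0.3917, 0.1684]
tool_rot: [0.72, 0.694, 0.0, -0.002]
ft_force: [-1.1, 0.0, 0.1]
grip_width: 0.0853
grasp_force: 0.0
```

```bash
python3 -c "
from h import *
heft(5)
owls((.35,.62,-.48,-.27),.03,.1)"
```

```text
fz [ 0.37  0.07  1.16  2.06 -0.23] 0.69 ->g -70.0 [ 0.4151 -0.3933  0.1714]
top
n 508 z 0.0698 0.083 mean [ 0.4128 -0.3883] rect [ 412.5 -392.7] [63.5 63.1] 73.9
scene
n 707 z 0.062 0.078 mean [ 0.4278 -0.3989] rect [ 415.8 -395.7] [62.7 64.8] 77.5
```

Call:
{"name": "apply_moves", "arguments": {"targets": [[[0,0,-0.8,0,1],[0,0,-0.9,0,1],[0,0,-0.9,0,1],[0,0,-0.4,0,1],[0,0,-0.15,0,1],[0,0,0,0,1],[0,0,0,0,-1],[0,0,0,0,-1]]]}}

```text
clock: 20.27
eef_pos: [0.4153, -0.3947, 0.046]
tool_rot: [0.72, 0.694, 0.0, 0.002]
ft_force: [0.6, 0.1, -0.0]
grip_width: 0.0633
grasp_force: 0.0
```

Call:
{"name": "apply_moves", "arguments": {"targets": [[[0,0,0,0,-1],[0,0,0,0,-1],[0,0,0,0,-1],[0,0,0,0,-1],[0,0,0,0,-1]]]}}

```text
clock: 20.68
eef_pos: [0.4153, -0.395, 0.0467]
tool_rot: [0.72, 0.694, -0.0, 0.003]
ft_force: [-1.0, 0.1, 5.8]
grip_width: 0.0572
grasp_force: 64.2
```

Call:
{"name": "apply_moves", "arguments": {"targets": [[[0,0,0.2,0,-1],[0,0,0.5,0,-1],[0,0,0.9,0,-1],[0,0,0.9,0,-1],[0,0,0.9,0,-1],[0,0,0.6,0,-1],[0,0,0,0,-1],[0,0,0,0,-1]]]}}

```text
clock: 21.35
eef_pos: [0.4147, -0.3941, 0.2059]
tool_rot: [0.72, 0.694, 0.0, 0.002]
ft_force: [0.7, -0.1, -4.7]
grip_width: 0.0575
grasp_force: 65.3
```

```bash
python3 -c "
from h import *
heft(12)"
```

```text
fz [-4.19 -3.61 -3.25 -3.64 -3.77 -3.5  -3.51 -3.89 -3.58 -3.07 -2.93 -3.87] -3.57 ->g 364.0 [ 0.4138 -0.3934  0.2035]
```

Owl C is about 0.36 kg, so it also goes on the blue board.

Call:
{"name": "apply_moves", "arguments": {"targets": [[[0,0.96,0,0,-1],[0,0.96,0,0,-1],[0,0.96,0,0,-1],[0,0.96,0,0,-1],[0,0.96,0,0,-1],[0,0.96,0,0,-1],[0,0.96,0,0,-1],[0,0.96,0,0,-1]]]}}

```text
clock: 22.62
eef_pos: [0.4136, -0.0846, 0.2042]
tool_rot: [0.721, 0.693, 0.0, 0.0]
ft_force: [0.9, 0.2, -3.3]
grip_width: 0.0573
grasp_force: 65.2
```

Call:
{"name": "apply_moves", "arguments": {"targets": [[[0,0.96,0,0,-1],[0,0.96,0,0,-1],[0,0.96,0,0,-1],[0,0.96,0,0,-1],[0,0.96,0,0,-1],[0,0.96,0,0,-1],[0,0.96,0,0,-1],[0,0.96,0,0,-1]]]}}

```text
clock: 23.28
eef_pos: [0.4136, 0.223, 0.2043]
tool_rot: [0.72, 0.694, 0.001, 0.0]
ft_force: [0.8, -0.7, -2.7]
grip_width: 0.0573
grasp_force: 65.2
```

Call:
{"name": "apply_moves", "arguments": {"targets": [[[0,0.96,0,0,-1],[0,0.96,0,0,-1],[0,0.96,0,0,-1],[0,0,-0.5,0,-1],[0,0,-0.5,0,-1],[0,0,0,0,-1],[0,0,0,0,-1]]]}}

```text
clock: 23.87
eef_pos: [0.4128, 0.3355, 0.1628]
tool_rot: [0.72, 0.694, -0.002, -0.0]
ft_force: [-0.1, 0.3, -3.6]
grip_width: 0.0569
grasp_force: 65.3
```

```bash
python3 -c "
from h import *
owls((.35,.62,.2,.5),.03,.1)
heft(4)"
```

```text
top
n 94 z 0.074 0.083 mean [0.5241 0.4084] rect [526.  408.3] [36.7 33.3] 55.8
n 501 z 0.0691 0.081 mean [0.4738 0.307 ] rect [479.7 309.6] [63.2 67.6] 72.9
scene
n 392 z 0.059 0.078 mean [0.5169 0.3941] rect [511.7 401. ] [69.5 61.8] 19.7
n 399 z 0.0595 0.078 mean [0.4855 0.2994] rect [481.5 309. ] [62.2 56.8] 81.1
fz [-3.54 -3.14 -3.16 -2.45] -3.07 ->g 313.0 [0.4147 0.3363 0.1652]
```

Owl A was knocked to about (0.482, 0.316). It's still upright on the blue board, so I'll set C down clear of it at (0.405, 0.405).

Call:
{"name": "apply_moves", "arguments": {"targets": [[[-0.12,0.85,0,0,-1],[-0.12,0.85,0,0,-1],[0,0,-0.8,0,-1],[0,0,-0.9,0,-1],[0,0,-0.6,0,-1],[0,0,-0.3,0,-1],[0,0,-0.15,0,-1],[0,0,0,0,-1]]]}}

```text
clock: 24.83
eef_pos: [0.4039, 0.4035, 0.0528]
tool_rot: [0.72, 0.693, -0.001, 0.0]
ft_force: [-0.3, 0.4, -4.0]
grip_width: 0.0573
grasp_force: 65.4
```

Call:
{"name": "apply_moves", "arguments": {"targets": [[[0,0,-0.1,0,-1],[0,0,0,0,-1],[0,0,0,0,-1]]]}}

```text
clock: 25.08
eef_pos: [0.4052, 0.4048, 0.0512]
tool_rot: [0.72, 0.694, 0.001, -0.0]
ft_force: [-0.1, 0.4, -3.3]
grip_width: 0.0574
grasp_force: 65.4
```

Call:
{"name": "apply_moves", "arguments": {"targets": [[[0,0,-0.1,0,-1],[0,0,0,0,-1],[0,0,0,0,-1],[0,0,0,0,-0.2],[0,0,0,0,0.2],[0,0,0,0,0.6],[0,0,0,0,1],[0,0,0,0,1]]]}}

```text
clock: 25.75
eef_pos: [0.4038, 0.4037, 0.0455]
tool_rot: [0.72, 0.694, -0.001, -0.0]
ft_force: [0.6, -0.8, 0.8]
grip_width: 0.0848
grasp_force: 0.0
```

Call:
{"name": "apply_moves", "arguments": {"targets": [[[0,0,0,0,1],[0,0,0.3,0,1],[0,0,0.8,0,1],[0,0,0.9,0,1],[0,0,0.9,0,1],[0,0,0.9,0,1],[0.1,-0.9,0.2,0,1],[0.1,-0.9,0,0,1]]]}}

```text
clock: 26.42
eef_pos: [0.4141, 0.3343, 0.2098]
tool_rot: [0.719, 0.695, 0.004, 0.0]
ft_force: [0.4, 0.5, -0.9]
grip_width: 0.0852
grasp_force: 0.0
```

Call:
{"name": "apply_moves", "arguments": {"targets": [[[0.08,-0.94,0,0,1],[0.08,-0.94,0,0,1],[0.08,-0.94,0,0,1],[0.08,-0.94,0,0,1],[0.08,-0.94,0,0,1],[0.08,-0.94,0,0,1],[0,0,0,0,1],[0,0,0,0,1]]]}}

```text
clock: 27.08
eef_pos: [0.4314, 0.1047, 0.2059]
tool_rot: [0.722, 0.692, 0.0, -0.0]
ft_force: [0.3, -0.0, -1.0]
grip_width: 0.0854
grasp_force: 0.0
```

```bash
python3 -c "
from h import *
owls((.35,.62,.2,.5),.03,.1)
heft(4)
print('posts')
owls((.37,.5,-.12,.17),.05,.125)"
```

```text
top
n 510 z 0.0683 0.082 mean [0.5036 0.4008] rect [503.8 403.9] [62.9 65.3] 59.1
n 505 z 0.0692 0.082 mean [0.4737 0.3067] rect [479.9 310.2] [63.9 67.5] 75.2
n 518 z 0.069 0.082 mean [0.4027 0.3964] rect [403.  400.1] [60.6 62.9] 1.1
scene
n 762 z 0.0593 0.078 mean [0.4517 0.3434] rect [444.8 352.9] [ 69.6 175.7] 37.4
n 384 z 0.0595 0.078 mean [0.5168 0.3944] rect [509.5 405.1] [62.6 61.5] 43.8
fz [-0.06  0.09 -0.45  0.04] -0.1 ->g 10.0 [0.4314 0.1078 0.2057]
posts
top
n 247 z 0.1093 0.12 mean [ 0.4278 -0.0461] rect [430.1 -47. ] [35.5 35.8] 2.6
scene
n 379 z 0.0898 0.116 mean [0.4402 0.0942] rect [433.6  99.6] [36.9 44.7] 75.1
n 438 z 0.0906 0.115 mean [ 0.4384 -0.0528] rect [432.  -48.2] [39.8 38.4] 2.4
```

Call:
{"name": "apply_moves", "arguments": {"targets": [[[0.03,-0.17,0,-5,1],[0,0,0,-5,1],[0,0,-0.3,-5,1],[0,0,-0.7,0,1],[0,0,-0.9,0,1],[0,0,-0.8,0,1],[0,0,-0.4,0,1],[0,0,0,0,1]]]}}

```text
clock: 28.15
eef_pos: [0.429, 0.0995, 0.078]
tool_rot: [0.804, 0.594, -0.004, -0.002]
ft_force: [-1.4, -0.7, 0.3]
grip_width: 0.0853
grasp_force: 0.0
```

Call:
{"name": "apply_moves", "arguments": {"targets": [[[0,0,-0.1,0,1],[0,0,0,0,0.3],[0,0,0,0,-1],[0,0,0,0,-1],[0,0,0,0,-1],[0,0,0,0,-1],[0,0,0,0,-1],[0,0,0,0,-1]]]}}

```text
clock: 28.82
eef_pos: [0.4334, 0.1001, 0.0792]
tool_rot: [0.805, 0.594, 0.001, 0.0]
ft_force: [-1.6, 0.8, 5.0]
grip_width: 0.0352
grasp_force: 59.3
```

Call:
{"name": "apply_moves", "arguments": {"targets": [[[0,0,0.3,0,-1],[0,0,0.7,0,-1],[0,0,0.9,0,-1],[0,0,0.9,0,-1],[0,0,0,5,-1],[0,0,0,5,-1],[0,0,0,5,-1],[0,0,0,0,-1]]]}}

```text
clock: 29.48
eef_pos: [0.4325, 0.0997, 0.1901]
tool_rot: [0.72, 0.694, 0.0, 0.0]
ft_force: [0.1, -0.9, -2.8]
grip_width: 0.0343
grasp_force: 60.5
```

```bash
python3 -c "
from h import *
heft(8)
im,P=top(); blobs(P,(.4,.75,-.25,.25),.03,.042,200)
cv2.imwrite('pics/t1.png',im[100:420,130:530])"
```

```text
fz [-2.56 -2.94 -2.16 -2.65 -2.46 -2.81 -2.75 -2.52] -2.61 ->g 266.0 [0.4326 0.0997 0.1897]
n 6944 z 0.0367 0.041 mean [ 0.6308 -0.0485] rect [628.2 -25.7] [390.5 173. ] 87.7
```

View pics/t1.png

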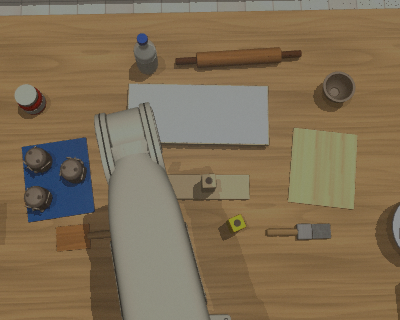

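The left post's target is near the bottle, so I'll measure the bottle first.

Run:
```python
from h import *
def ray(n,u,v,z):
    c=imaging.get_calibration(n);K=np.array(c["camera_matrix"]);e=np.array(c["eye"]);R=Rotation.from_quat(c["rotation"]).as_matrix()
    r=R@np.array([(u-K[0,2])/K[0,0],(v-K[1,2])/K[1,1],1]); return (e+r*(z-e[2])/r[2]).round(4)
print("cap top",ray("top",272,139,.185),"cap scene",ray("scene",425,236,.185),"base near",ray("scene",417,292,0), "base left/right",ray("scene",405,284,0),ray("scene",430,286,0))
```

```text
cap top [0.7853 0.1137 0.185 ] cap scene [0.7895 0.1075 0.185 ] base near [0.7974 0.1073 0.    ] base left/right [0.7598 0.1065 0.    ] [0.8077 0.1468 0.    ]
```

The bottle's axis is at (0.787, 0.11), which leaves over 60 mm to the open fingers. I'll carry on.

Call:
{"name": "apply_moves", "arguments": {"targets": [[[0.84,0.14,0,0,-1],[0.84,0.14,0,0,-1],[0.84,0.14,0,0,-1],[0.84,0.14,0,0,-1],[0.84,0.14,0,0,-1],[0.84,0.14,0,0,-1],[0,0,0,0,-1],[0,0,0,0,-1]]]}}

```text
clock: 30.6
eef_pos: [0.6351, 0.1334, 0.1866]
tool_rot: [0.721, 0.693, -0.002, -0.001]
ft_force: [-0.2, -0.3, -2.9]
grip_width: 0.0348
grasp_force: 61.2
```

Call:
{"name": "apply_moves", "arguments": {"targets": [[[0,0,-0.5,0,-1],[0,0,-0.8,0,-1],[0,0,-0.4,0,-1],[0,0,-0.2,0,-1],[0,0,-0.15,0,-1],[0,0,0,0,-1],[0,0,0,0,-1],[0,0,0,0,-1]]]}}

```text
clock: 31.27
eef_pos: [0.6354, 0.1336, 0.1098]
tool_rot: [0.72, 0.694, 0.001, 0.001]
ft_force: [-0.6, 0.1, -1.1]
grip_width: 0.0346
grasp_force: 61.3
```

Call:
{"name": "apply_moves", "arguments": {"targets": [[[0,0,-0.1,0,-1],[0,0,-0.1,0,-1],[0,0,-0.05,0,-1],[0,0,0,0,-1],[0,0,0,0,-1],[0,0,0,0,-1]]]}}

```text
clock: 31.77
eef_pos: [0.6349, 0.1335, 0.0993]
tool_rot: [0.72, 0.694, 0.001, 0.001]
ft_force: [-2.1, -1.0, 5.8]
grip_width: 0.0346
grasp_force: 62.3
```

Call:
{"name": "apply_moves", "arguments": {"targets": [[[0,0,0,0,-0.6],[0,0,0,0,-0.2],[0,0,0,0,0.3],[0,0,0,0,1],[0,0,0,0,1],[0,0,0.5,0,1],[0,0,0.9,0,1],[0,0,0.9,0,1]]]}}

```text
clock: 32.43
eef_pos: [0.6329, 0.1331, 0.1885]
tool_rot: [0.72, 0.694, -0.002, -0.001]
ft_force: [1.7, -0.0, 0.2]
grip_width: 0.0854
grasp_force: 0.0
```

Call:
{"name": "apply_moves", "arguments": {"targets": [[[0,0,0.3,0,1],[-0.73,-0.64,0,0,1],[-0.73,-0.64,0,0,1],[-0.73,-0.64,0,0,1],[-0.73,-0.64,0,0,1],[-0.73,-0.64,0,0,1],[-0.73,-0.64,0,0,1],[-0.73,-0.64,0,0,1]]]}}

```text
clock: 33.1
eef_pos: [0.4283, -0.0467, 0.2016]
tool_rot: [0.72, 0.694, -0.0, 0.0]
ft_force: [0.1, -0.9, -0.1]
grip_width: 0.0857
grasp_force: 0.0
```

Call:
{"name": "apply_moves", "arguments": {"targets": [[[0,0,0,3,1],[0,0,0,0,1],[0,0,0,0,1]]]}}

```text
clock: 33.35
eef_pos: [0.4304, -0.046, 0.2021]
tool_rot: [0.703, 0.712, 0.001, 0.0]
ft_force: [-0.4, -0.5, 0.3]
grip_width: 0.0852
grasp_force: 0.0
```

```bash
python3 -c "
from h import *
print(get_obs()['eef_pos'])
owls((.37,.72,-.12,.2),.055,.145)"
```

```text
[ 0.43036534 -0.04602315  0.20214218]
top
n 333 z 0.1184 0.14 mean [0.6272 0.132 ] rect [632.2 133.8] [36.7 38. ] 89.8
scene
n 549 z 0.1036 0.135 mean [0.6389 0.1259] rect [633.3 131.9] [39.  37.5] 1.6
n 413 z 0.0927 0.116 mean [ 0.4382 -0.0527] rect [431.8 -47.4] [39.8 40.9] 0.7
```

Call:
{"name": "apply_moves", "arguments": {"targets": [[[0,0,-0.5,0,1],[0,0,-0.9,0,1],[0,0,-0.9,0,1],[0,0,-0.5,0,1],[0,0,-0.25,0,1],[0,0,0,0,1],[0,0,0,0,0.3],[0,0,0,0,-1]]]}}

```text
clock: 34.12
eef_pos: [0.4312, -0.0455, 0.0805]
tool_rot: [0.702, 0.713, 0.0, 0.001]
ft_force: [-1.0, 0.1, 1.2]
grip_width: 0.0641
grasp_force: 0.0
```

Call:
{"name": "apply_moves", "arguments": {"targets": [[[0,0,0,0,-1],[0,0,0,0,-1],[0,0,0,0,-1],[0,0,0,0,-1],[0,0,0,0,-1],[0,0,0,0,-1]]]}}

```text
clock: 34.62
eef_pos: [0.4309, -0.0459, 0.0812]
tool_rot: [0.702, 0.712, 0.001, 0.001]
ft_force: [-0.6, 0.4, 5.4]
grip_width: 0.0345
grasp_force: 60.3
```

Call:
{"name": "apply_moves", "arguments": {"targets": [[[0,0,0.3,0,-1],[0,0,0.7,0,-1],[0,0,0.9,0,-1],[0,0,0.9,0,-1],[0.8,-0.58,0,-3,-1],[0.8,-0.58,0,0,-1],[0.8,-0.58,0,0,-1],[0.8,-0.58,0,0,-1]]]}}

```text
clock: 35.28
eef_pos: [0.5589, -0.1396, 0.1922]
tool_rot: [0.72, 0.694, 0.0, 0.0]
ft_force: [0.4, -0.2, -1.7]
grip_width: 0.0342
grasp_force: 60.7
```

Call:
{"name": "apply_moves", "arguments": {"targets": [[[0.8,-0.58,0,0,-1],[0.8,-0.58,0,0,-1],[0,0,0,0,-1],[0,0,0,0,-1],[0,0,0,0,-1]]]}}

```text
clock: 35.7
eef_pos: [0.621, -0.1849, 0.1901]
tool_rot: [0.721, 0.693, -0.001, -0.002]
ft_force: [-0.7, 0.3, -3.2]
grip_width: 0.0346
grasp_force: 61.1
```

Call:
{"name": "apply_moves", "arguments": {"targets": [[[0,0,-0.5,0,-1],[0,0,-0.8,0,-1],[0,0,-0.4,0,-1],[0,0,-0.2,0,-1],[0,0,-0.15,0,-1],[0,0,-0.1,0,-1],[0,0,0,0,-1],[0,0,0,0,-1]]]}}

```text
clock: 36.37
eef_pos: [0.6226, -0.1851, 0.1074]
tool_rot: [0.72, 0.694, 0.001, 0.001]
ft_force: [0.7, -0.2, -2.9]
grip_width: 0.0344
grasp_force: 61.1
```

Call:
{"name": "apply_moves", "arguments": {"targets": [[[0,0,-0.05,0,-1],[0,0,-0.05,0,-1],[0,0,0,0,-1],[0,0,0,0,-1]]]}}

```text
clock: 36.7
eef_pos: [0.6219, -0.1851, 0.1018]
tool_rot: [0.72, 0.694, -0.0, -0.0]
ft_force: [-0.3, -0.2, -3.3]
grip_width: 0.0343
grasp_force: 61.1
```

Call:
{"name": "apply_moves", "arguments": {"targets": [[[0,0,-0.05,0,-1],[0,0,0,0,-1],[0,0,0,0,-1],[0,0,0,0,-0.6],[0,0,0,0,-0.2],[0,0,0,0,0.3],[0,0,0,0,1],[0,0,0,0,1]]]}}

```text
clock: 37.37
eef_pos: [0.6221, -0.1851, 0.0996]
tool_rot: [0.72, 0.694, 0.0, 0.0]
ft_force: [-0.3, -0.2, 0.2]
grip_width: 0.0694
grasp_force: 0.0
```

Call:
{"name": "apply_moves", "arguments": {"targets": [[[0,0,0.5,0,1],[0,0,0.9,0,1],[0,0,0.9,0,1],[-0.65,0.7,0.2,0,1],[-0.65,0.7,0,0,1],[-0.65,0.7,0,0,1],[-0.65,0.7,0,0,1],[-0.65,0.7,0,0,1]]]}}

```text
clock: 38.03
eef_pos: [0.4907, -0.044, 0.1996]
tool_rot: [0.721, 0.693, 0.0, 0.0]
ft_force: [1.0, 0.4, 0.4]
grip_width: 0.0852
grasp_force: 0.0
```

Call:
{"name": "apply_moves", "arguments": {"targets": [[[-0.65,0.7,0,0,1],[-0.65,0.7,0,0,1],[0,0,0,0,1],[0,0,0,0,1]]]}}

```text
clock: 38.37
eef_pos: [0.4391, 0.0121, 0.2002]
tool_rot: [0.719, 0.695, 0.0, 0.0]
ft_force: [0.3, -0.3, 0.7]
grip_width: 0.0857
grasp_force: 0.0
```

```bash
python3 -c "
from h import *
print(get_obs()['eef_pos'])
owls((.5,.72,-.25,.2),.055,.145)
print('batt')
owls((.36,.5,-.25,.25),.008,.03)
print('owls')
owls((.35,.62,.2,.5),.03,.1)"
```

```text
[0.43905921 0.01212804 0.20016916]
top
n 329 z 0.119 0.14 mean [0.6272 0.1319] rect [632.3 134.1] [37.1 37.3] 88.6
n 333 z 0.1184 0.14 mean [ 0.6158 -0.1837] rect [ 621.  -186.3] [36.9 37.2] 89.4
scene
n 540 z 0.1042 0.135 mean [0.6389 0.1258] rect [633.8 132. ] [38.4 38.2] 89.4
n 658 z 0.1064 0.136 mean [ 0.6293 -0.192 ] rect [ 622.1 -187.6] [36.7 38.3] 89.3
batt
top
n 963 z 0.0162 0.021 mean [0.4337 0.1467] rect [434.  144.3] [110.9  66.6] 88.6
n 684 z 0.0164 0.021 mean [ 0.4274 -0.1209] rect [ 426.9 -118.8] [84.3 64.2] 89.2
scene
n 2175 z 0.0138 0.017 mean [0.4325 0.0054] rect [430.5  19.7] [362.7  72. ] 88.7
owls
top
n 512 z 0.0684 0.082 mean [0.5037 0.4007] rect [504.4 403.7] [62.5 64.7] 62.5
n 504 z 0.0691 0.082 mean [0.4738 0.3068] rect [479.7 310.7] [63.5 67.4] 78.3
n 517 z 0.0688 0.081 mean [0.4026 0.3967] rect [403.  400.1] [61.1 63.4] 1.2
scene
n 757 z 0.0595 0.078 mean [0.4519 0.3432] rect [445.3 352.3] [ 69.8 175. ] 37.5
n 383 z 0.0594 0.078 mean [0.5171 0.3941] rect [510.7 401.6] [69.8 56.1] 19.3
```

Call:
{"name": "apply_moves", "arguments": {"targets": [[[-0.21,0.18,-0.5,0,1],[0,0,-0.9,0,1],[0,0,-0.9,0,1],[0,0,-0.9,0,1],[0,0,-0.6,0,1],[0,0,-0.3,0,1],[0,0,-0.2,0,1],[0,0,0,0,1]]]}}

```text
clock: 39.33
eef_pos: [0.4305, 0.0176, 0.0261]
tool_rot: [0.721, 0.693, -0.001, -0.001]
ft_force: [-1.1, 0.2, -0.6]
grip_width: 0.0856
grasp_force: 0.0
```

Call:
{"name": "apply_moves", "arguments": {"targets": [[[0,0,-0.1,0,1],[0,0,-0.1,0,1],[0,0,0,0,1],[0,0,0,0,1]]]}}

```text
clock: 39.67
eef_pos: [0.4321, 0.0182, 0.0204]
tool_rot: [0.72, 0.694, 0.0, 0.0]
ft_force: [-0.2, 0.0, 0.2]
grip_width: 0.0855
grasp_force: 0.0
```

Call:
{"name": "apply_moves", "arguments": {"targets": [[[0,0,0,0,0.7],[0,0,0,0,0.4],[0,0,0,0,-1],[0,0,0,0,-1],[0,0,0,0,-1],[0,0,0,0,-1],[0,0,0,0,-1],[0,0,0,0,-1]]]}}

```text
clock: 40.33
eef_pos: [0.4315, 0.0182, 0.0198]
tool_rot: [0.72, 0.694, -0.0, -0.0]
ft_force: [-0.4, -0.5, 1.3]
grip_width: -0.0002
grasp_force: 0.0
```

Call:
{"name": "apply_moves", "arguments": {"targets": [[[0,0,0.1,0,-1],[0,0,0.3,0,-1],[0,0,0.6,0,-1],[0,0,0.6,0,-1],[0,0,0.2,0,-1],[0,0,0,0,-1],[0,0,0,0,-1]]]}}

```text
clock: 40.92
eef_pos: [0.4317, 0.0182, 0.0918]
tool_rot: [0.72, 0.694, 0.0, 0.0]
ft_force: [-0.9, -0.2, 0.3]
grip_width: 0.0
grasp_force: 0.0
```

```bash
python3 -c "
from h import *
heft(3)
im,d,K,e,R=cam('scene');P=pts(d,K,e,R)
m=(abs(P[...,0]-.43)<.06)&(abs(P[...,1]-.02)<.2)&(P[...,2]>.03)&(P[...,2]<.1)
q=P[m]; 
for a in range(-16,21,4):
  s=q[abs(q[:,1]-a/100)<.01]
  if len(s)>5: print(a,len(s),np.percentile(s[:,2],70).round(4))
cv2.imwrite('pics/s2.png',im)"
```

```text
fz [-0.33  0.01  0.06] -0.08 ->g 9.0 [0.4303 0.0181 0.0905]
```

View pics/s2.png

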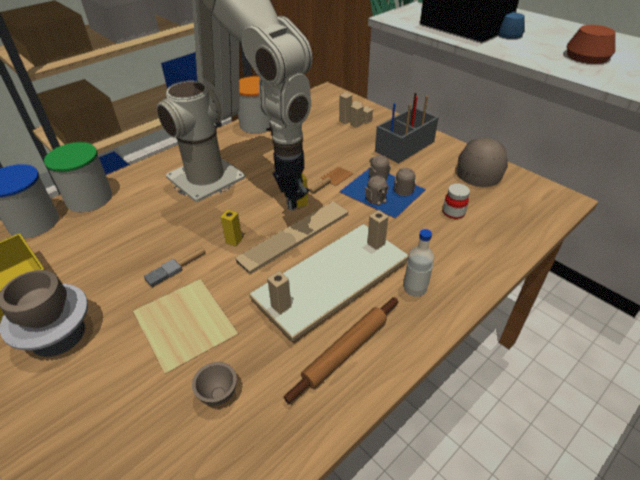

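The picture shows the jaws at (290,190) shut above the batt, which still lies at (295,235). The open pads stand back, so the grasp was too shallow and I'll go about 8 mm deeper. The posts are upright on the shelf at (279,293) and (377,230), and the owls are on the blue board.

Call:
{"name": "apply_moves", "arguments": {"targets": [[[0,0,0,0,1],[0,0,0,0,1],[0,0,0,0,1],[0,0,0,0,1],[0,0,0,0,1],[0,0,0,0,1]]]}}

```text
clock: 41.62
eef_pos: [0.4315, 0.0182, 0.0918]
tool_rot: [0.72, 0.694, -0.0, -0.0]
ft_force: [-0.2, -0.2, 0.4]
grip_width: 0.0723
grasp_force: 0.0
```

```bash
python3 -c "
from h import *
print(get_obs()['eef_pos'])
owls((.36,.5,-.25,.25),.008,.03)"
```

```text
[0.43151849 0.01817662 0.09176849]
top
n 954 z 0.016 0.021 mean [0.4336 0.1474] rect [433.6 146.2] [109.9  68.1] 89.0
n 868 z 0.0166 0.021 mean [ 0.4276 -0.111 ] rect [ 427. -108.] [106.1  63.7] 88.8
scene
n 2162 z 0.0138 0.017 mean [0.4325 0.0061] rect [430.5  19.3] [361.8  71.7] 88.5
```

Batt unmoved. Going down to TCP z of about 0.012 (-0.080).

Call:
{"name": "apply_moves", "arguments": {"targets": [[[0,0.03,-0.4,0,1],[0,0,-0.7,0,1],[0,0,-0.5,0,1],[0,0,-0.2,0,1],[0,0,-0.1,0,1],[0,0,0,0,1],[0,0,-0.08,0,1],[0,0,0,0,1]]]}}

```text
clock: 42.38
eef_pos: [0.4324, 0.0194, 0.0133]
tool_rot: [0.72, 0.694, 0.001, 0.001]
ft_force: [0.4, -0.2, 0.9]
grip_width: 0.0855
grasp_force: 0.0
```

Call:
{"name": "apply_moves", "arguments": {"targets": [[[0,0,0,0,0.7],[0,0,0,0,0.5],[0,0,0,0,0.5],[0,0,0,0,-1],[0,0,0,0,-1],[0,0,0,0,-1],[0,0,0,0,-1]]]}}

```text
clock: 42.97
eef_pos: [0.4315, 0.0194, 0.0126]
tool_rot: [0.72, 0.694, 0.0, 0.0]
ft_force: [-0.0, -0.7, 0.1]
grip_width: 0.0158
grasp_force: 0.0
```

```bash
python3 -c "
from h import *
o=get_obs();print(o['eef_pos'],o['grip_width'],o['ft_force'])
im,d,K,e,R=cam('scene');P=pts(d,K,e,R)
cv2.imwrite('pics/s3.png',cv2.resize(im[150:290,220:370],None,fx=4,fy=4,interpolation=cv2.INTER_CUBIC))"
```

```text
[0.43149273 0.01936095 0.01262823] 0.01582951898657123 [-0.01009264 -0.68236017  0.08661273]
```

View pics/s3.png

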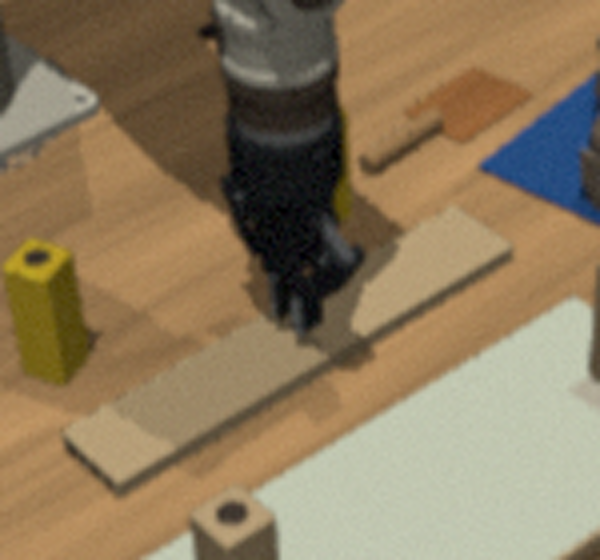

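Run:
```python
from h import *
im,d,K,e,R=cam('scene');P=pts(d,K,e,R)
g=im.max(-1)
c=P[228:236:1,285:305:2]
for v in range(200,246,3):
    print(v,[ (int(g[v,u]),*(P[v,u]*1000).astype(int).tolist()) for u in range(289,308,4)])
```

```text
200 [(26, 458, -12, 165), (21, 461, -1, 161), (26, 467, 6, 160), (18, 471, 16, 157), (97, 346, 135, 22)]
203 [(19, 429, 9, 128), (13, 449, 6, 140), (21, 462, 9, 146), (35, 467, 18, 144), (89, 344, 136, 8)]
206 [(24, 445, -4, 134), (6, 451, 4, 132), (15, 464, 7, 139), (62, 467, 18, 134), (84, 347, 133, 0)]
209 [(12, 438, 0, 117), (16, 451, 3, 123), (6, 468, 3, 133), (58, 474, 12, 132), (86, 357, 124, 0)]
212 [(18, 425, 10, 93), (8, 450, 3, 113), (10, 460, 9, 115), (36, 471, 14, 119), (83, 486, 14, 128)]
215 [(11, 423, 10, 81), (19, 446, 6, 98), (23, 449, 17, 93), (44, 477, 8, 116), (55, 491, 10, 123)]
218 [(24, 424, 9, 72), (16, 449, 3, 91), (12, 446, 19, 80), (18, 483, 2, 112), (18, 493, 8, 115)]
221 [(43, 424, 8, 62), (15, 445, 5, 77), (10, 465, 3, 90), (14, 482, 3, 100), (78, 411, 77, 12)]
224 [(42, 425, 7, 52), (55, 438, 10, 59), (21, 463, 4, 78), (101, 414, 59, 14), (108, 421, 68, 13)]
227 [(62, 424, 7, 40), (73, 439, 9, 49), (18, 450, 14, 53), (112, 422, 51, 12), (110, 433, 57, 16)]
230 [(85, 408, 18, 12), (68, 441, 7, 40), (38, 450, 13, 42), (109, 430, 44, 10), (110, 442, 49, 15)]
233 [(146, 418, 10, 12), (96, 425, 18, 12), (87, 436, 24, 16), (109, 442, 33, 13), (106, 452, 40, 15)]
236 [(159, 429, 0, 14), (148, 437, 8, 15), (137, 445, 16, 15), (106, 451, 26, 13), (105, 460, 33, 14)]
239 [(157, 438, -7, 14), (159, 447, 0, 16), (157, 452, 10, 12), (137, 461, 17, 14), (74, 463, 29, 7)]
242 [(154, 445, -13, 12), (156, 455, -6, 14), (113, 462, 1, 13), (99, 461, 16, 3), (138, 463, 30, -4)]
245 [(155, 453, -20, 10), (102, 463, -13, 12), (99, 461, 1, 0), (151, 465, 13, -3), (176, 473, 20, -2)]
```

Call:
{"name": "apply_moves", "arguments": {"targets": [[[0,0,0,0,-1],[0,0,0,0,-1],[0,0,0,0,-1],[0,0,0,0,-1]]]}}

```text
clock: 43.4
eef_pos: [0.4315, 0.0194, 0.0126]
tool_rot: [0.72, 0.694, -0.0, 0.0]
ft_force: [0.7, -0.2, -0.6]
grip_width: 0.0005
grasp_force: 0.0
```

```bash
cat > tip.py <<'E'
from h import *
o=get_obs();print(o['eef_pos'],o['grip_width'],o['ft_force'],o['joint_pos'].round(3))
x,y,z=o['eef_pos']
for n in('scene','top'):
    im,d,K,e,R=cam(n);P=pts(d,K,e,R)
    dark=(im.max(-1)<80)&(abs(P[...,0]-x)<.08)&(abs(P[...,1]-y)<.05)&(P[...,2]>.022)&(P[...,2]<.2)
    q=P[dark]; s=q[np.argsort(q[:,2])]; print(n,len(q)); print((s[:12:1]*1000).astype(int).tolist())
    u=np.argwhere(dark)
    if n=='scene': cv2.imwrite('pics/tip.png',cv2.resize(im[150:290,220:370],None,fx=4,fy=4,interpolation=cv2.INTER_CUBIC))
E
python3 tip.py
```

```text
[0.43152354 0.0193749  0.01259418] 0.0005188799024566808 [ 0.7351405  -0.24568513 -0.58392396] [ 0.045  0.315 -0.483  0.773 -0.     1.653]
scene 995
[[438, 23, 29], [438, 8, 30], [427, 7, 31], [430, 8, 33], [438, 9, 33], [441, 17, 34], [438, 5, 36], [442, 9, 36], [444, 22, 36], [436, 7, 37], [438, 9, 37], [445, 10, 37]]
top 0
[]
```

View pics/tip.png

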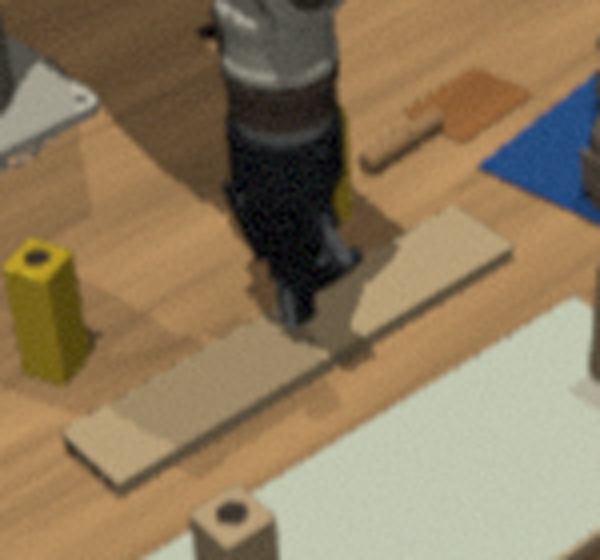

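The shut tips hover at about z 0.02 with no contact force, so they stand higher than the nominal 17 mm ahead of the TCP. I'll feel for the batt's top in small steps.

Call:
{"name": "apply_moves", "arguments": {"targets": [[[0,0,-0.05,0,-1],[0,0,0,0,-1],[0,0,0,0,-1]]]}}

```text
clock: 43.75
eef_pos: [0.4313, 0.0194, 0.0104]
tool_rot: [0.72, 0.694, -0.0, -0.0]
ft_force: [-0.6, -0.1, -0.5]
grip_width: 0.0002
grasp_force: 0.0
```

Call:
{"name": "apply_moves", "arguments": {"targets": [[[0,0,-0.05,0,-1],[0,0,0,0,-1],[0,0,0,0,-1]]]}}

```text
clock: 44.0
eef_pos: [0.4313, 0.0194, 0.0084]
tool_rot: [0.72, 0.694, -0.0, -0.0]
ft_force: [-0.5, -0.3, 0.4]
grip_width: -0.0001
grasp_force: 0.0
```

Call:
{"name": "apply_moves", "arguments": {"targets": [[[0,0,-0.06,0,-1],[0,0,0,0,-1],[0,0,0,0,-1]]]}}

```text
clock: 44.25
eef_pos: [0.4313, 0.0194, 0.006]
tool_rot: [0.72, 0.694, -0.0, -0.0]
ft_force: [-1.1, -0.3, -0.1]
grip_width: -0.0001
grasp_force: 0.0
```

Call:
{"name": "apply_moves", "arguments": {"targets": [[[0,0,-0.06,0,-1],[0,0,0,0,-1],[0,0,0,0,-1]]]}}

```text
clock: 44.5
eef_pos: [0.4313, 0.0194, 0.0036]
tool_rot: [0.72, 0.694, -0.0, -0.0]
ft_force: [-0.3, -0.2, -0.4]
grip_width: 0.0003
grasp_force: 0.0
```

Call:
{"name": "apply_moves", "arguments": {"targets": [[[0,0,-0.05,0,-1],[0,0,0,0,-1],[0,0,0,0,-1]]]}}

```text
clock: 44.75
eef_pos: [0.4314, 0.0194, 0.0017]
tool_rot: [0.72, 0.694, -0.0, -0.0]
ft_force: [0.0, 0.5, -0.6]
grip_width: 0.0001
grasp_force: 0.0
```

Call:
{"name": "apply_moves", "arguments": {"targets": [[[0,0,-0.05,0,-1],[0,0,0,0,-1],[0,0,0,0,-1]]]}}

```text
clock: 45.0
eef_pos: [0.4314, 0.0194, -0.0003]
tool_rot: [0.72, 0.694, -0.0, -0.0]
ft_force: [0.5, 0.8, -0.3]
grip_width: 0.0001
grasp_force: 0.0
```

Call:
{"name": "apply_moves", "arguments": {"targets": [[[0,0,-0.05,0,-1],[0,0,0,0,-1],[0,0,0,0,-1]]]}}

```text
clock: 45.25
eef_pos: [0.4318, 0.0194, -0.0014]
tool_rot: [0.72, 0.694, 0.0, 0.0]
ft_force: [-2.5, 0.7, 7.5]
grip_width: 0.0002
grasp_force: 3.8
```

```bash
sed -i 's#pics/tip.png#pics/tip2.png#' tip.py; python3 tip.py
```

```text
[ 0.43179152  0.01938676 -0.00144417] 0.00017189921209197207 [-2.48547884  0.67627858  7.48437104] [ 0.045  0.338 -0.498  0.734  0.     1.654]
scene 1086
[[443, 15, 22], [439, 10, 22], [442, 12, 23], [445, 17, 25], [434, 12, 25], [443, 15, 26], [440, 10, 26], [436, 6, 27], [445, 21, 27], [439, 8, 27], [426, 7, 27], [432, 6, 27]]
top 0
[]
```

View pics/tip2.png

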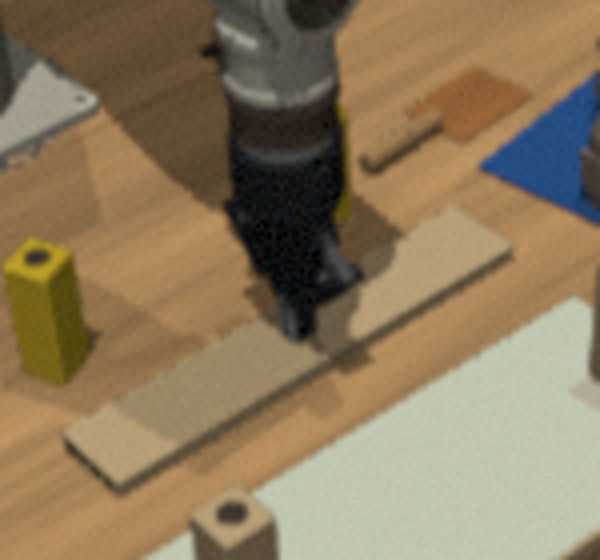

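Contact comes at TCP reading -0.001, so the shut tips sit about 17 mm above the TCP reading. I'll rise, open, then feel my way down beside the batt in small steps.

Call:
{"name": "apply_moves", "arguments": {"targets": [[[0,0,0.3,0,-1],[0,0,0.2,0,1],[0,0,0,0,1],[0,0,0,0,1],[0,0,0,0,1],[0,0,0,0,1],[0,0,0,0,1],[0,0,0,0,1]]]}}

```text
clock: 46.02
eef_pos: [0.4312, 0.0194, 0.0174]
tool_rot: [0.72, 0.694, -0.0, -0.0]
ft_force: [-0.0, -0.4, 0.0]
grip_width: 0.0829
grasp_force: 0.0
```

Call:
{"name": "apply_moves", "arguments": {"targets": [[[0,0,-0.1,0,1],[0,0,-0.1,0,1],[0,0,0,0,1],[0,0,0,0,1]]]}}

```text
clock: 46.35
eef_pos: [0.4309, 0.0194, 0.0093]
tool_rot: [0.72, 0.694, -0.0, -0.0]
ft_force: [0.5, -0.2, -0.6]
grip_width: 0.0852
grasp_force: 0.0
```

```bash
sed -i 's#pics/tip2.png#pics/tip3.png#' tip.py; python3 tip.py
```

```text
[0.43094632 0.01935228 0.00927011] 0.08518579875945789 [ 0.54118182 -0.22275814 -0.57763569] [ 0.045  0.321 -0.487  0.765  0.     1.654]
scene 1191
[[387, 22, 38], [387, 15, 38], [387, 27, 39], [385, 17, 40], [388, 11, 41], [388, 30, 42], [389, 18, 42], [478, 7, 42], [382, 9, 42], [388, 22, 43], [386, 32, 43], [386, 13, 43]]
top 0
[]
```

View pics/tip3.png

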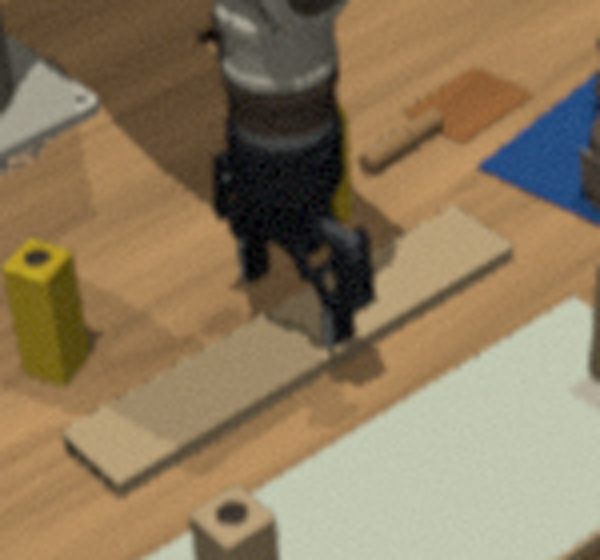

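Open tips show at z of about 0.038 with the TCP at 0.009, at (340,340) and (250,280) in the crop, straddling the batt. That agrees with the contact test, so I'll go down to about -0.020.

Call:
{"name": "apply_moves", "arguments": {"targets": [[[0,0,-0.15,0,1],[0,0,-0.15,0,1],[0,0,-0.1,0,1],[0,0,0,0,1],[0,0,0,0,1]]]}}

```text
clock: 46.87
eef_pos: [0.4309, 0.0193, -0.0067]
tool_rot: [0.72, 0.694, -0.001, -0.0]
ft_force: [0.6, 0.3, -0.1]
grip_width: 0.0856
grasp_force: 0.0
```

Call:
{"name": "apply_moves", "arguments": {"targets": [[[0,0,-0.1,0,1],[0,0,-0.1,0,1],[0,0,0,0,1],[0,0,0,0,1]]]}}

```text
clock: 47.2
eef_pos: [0.4312, 0.0194, -0.0145]
tool_rot: [0.72, 0.694, -0.0, -0.0]
ft_force: [0.2, -0.4, 0.8]
grip_width: 0.0854
grasp_force: 0.0
```

Call:
{"name": "apply_moves", "arguments": {"targets": [[[0,0,-0.06,0,1],[0,0,-0.06,0,1],[0,0,0,0,0.7],[0,0,0,0,0.5],[0,0,0,0,0.45]]]}}

```text
clock: 47.62
eef_pos: [0.4305, 0.0194, -0.0187]
tool_rot: [0.72, 0.694, -0.001, -0.001]
ft_force: [-3.6, -0.8, 6.6]
grip_width: 0.0644
grasp_force: 66.0
```

Gripping now: width 64 mm, pad force 66 N. I'll lift a little and weigh it.

Call:
{"name": "apply_moves", "arguments": {"targets": [[[0,0,0,0,-1],[0,0,0,0,-1],[0,0,0,0,-1],[0,0,0.1,0,-1],[0,0,0.3,0,-1],[0,0,0.6,0,-1],[0,0,0,0,-1],[0,0,0,0,-1]]]}}

```text
clock: 48.28
eef_pos: [0.4327, 0.0194, 0.0216]
tool_rot: [0.72, 0.694, 0.001, 0.001]
ft_force: [0.1, 0.1, -6.1]
grip_width: 0.064
grasp_force: 68.6
```

Run:
```python
from h import *
heft(5)
im,d,K,e,R=cam('scene');P=pts(d,K,e,R)
m=(abs(P[...,0]-.43)<.05)&(abs(P[...,1]-.02)<.2)&(P[...,2]>.02)&(P[...,2]<.075)&(im.max(-1)>90)
q=P[m]
for a in range(-15,21,5):
  s=q[abs(q[:,1]-a/100)<.01]
  if len(s)>5: print(a,len(s),np.median(s[:,2]).round(4),s[:,0].mean().round(4))
```

```text
fz [-5.76 -5.45 -5.56 -5.6  -5.09] -5.49 ->g 560.0 [0.4303 0.0193 0.0198]
-15 170 0.0524 0.4294
-10 146 0.0527 0.4326
-5 131 0.0523 0.4327
0 124 0.0526 0.4322
5 21 0.0498 0.4598
10 92 0.0524 0.4423
15 107 0.0515 0.4363
20 49 0.0517 0.4393
```

The batt is level and weighs right, so I'll lift and carry it to (0.628, -0.026).

Call:
{"name": "apply_moves", "arguments": {"targets": [[[0,0,0.4,0,-1],[0,0,0.7,0,-1],[0,0,0.8,0,-1],[0,0,0.8,0,-1],[0,0,0.8,0,-1],[0,0,0.6,0,-1],[0,0,0.3,0,-1],[0,0,0,0,-1]]]}}

```text
clock: 49.25
eef_pos: [0.4335, 0.0195, 0.1997]
tool_rot: [0.72, 0.694, 0.002, 0.002]
ft_force: [0.5, 0.0, -5.0]
grip_width: 0.0641
grasp_force: 69.2
```

Call:
{"name": "apply_moves", "arguments": {"targets": [[[0.3,-0.07,0,0,-1],[0.6,-0.14,0,0,-1],[0.8,-0.19,0,0,-1],[0.8,-0.19,0,0,-1],[0.8,-0.19,0,0,-1],[0.8,-0.19,0,0,-1],[0.6,-0.14,0,0,-1],[0.22,-0.05,0,0,-1]]]}}

```text
clock: 49.92
eef_pos: [0.6306, -0.028, 0.1928]
tool_rot: [0.721, 0.693, -0.001, -0.001]
ft_force: [1.0, -1.0, -4.8]
grip_width: 0.0646
grasp_force: 69.2
```

Call:
{"name": "apply_moves", "arguments": {"targets": [[[0,0,0,0,-1],[0,0,0,0,-1],[0,0,-0.5,0,-1],[0,0,-0.5,0,-1],[0,0,0,0,-1],[0,0,0,0,-1],[0,0,0,0,-1]]]}}

```text
clock: 50.5
eef_pos: [0.6279, -0.0268, 0.1577]
tool_rot: [0.72, 0.694, 0.0, 0.0]
ft_force: [0.7, 0.6, -4.5]
grip_width: 0.0641
grasp_force: 69.2
```

Run:
```python
from h import *
print(get_obs()['eef_pos'],get_obs()['tool_rot'],get_obs()['grip_width'])
for n in("top","scene"):
    im,d,K,e,R=cam(n);P=pts(d,K,e,R)
    print(n);blobs(P,(.55,.70,-.25,.2),.15,.2,100,im.max(-1)>90)
im,P=top(); print('owls');blobs(P,(.35,.62,.2,.5),.03,.1,40)
blobs(P,(.5,.72,-.25,.2),.13,.15,10)
```

```text
[ 0.62791209 -0.02680049  0.1576857 ] [7.20254071e-01 6.93710366e-01 2.57607257e-05 1.45679623e-06] 0.06406209524992244
top
n 1143 z 0.1924 0.196 mean [0.6321 0.097 ] rect [631.9  95.8] [116.6  64.9] 88.8
n 913 z 0.1926 0.197 mean [ 0.6252 -0.1628] rect [ 625.4 -162.4] [89.3 66.9] 88.6
scene
n 898 z 0.1899 0.193 mean [0.6407 0.0928] rect [631.8  73.5] [162.8  69.9] 89.4
n 1955 z 0.1902 0.193 mean [ 0.6316 -0.1247] rect [ 625.1 -118.3] [177.5  77.2] 88.3
owls
n 508 z 0.0689 0.082 mean [0.5037 0.4007] rect [504.2 403.6] [64.8 64.5] 62.4
n 502 z 0.0691 0.081 mean [0.4738 0.3069] rect [479.8 311.3] [64.1 66.6] 79.0
n 519 z 0.0692 0.082 mean [0.4025 0.3966] rect [402.6 400.1] [62.1 61. ] 89.9
```

The batt is level and centred over both posts, with its underside at about 0.176. Lowering it gently.

Call:
{"name": "apply_moves", "arguments": {"targets": [[[0,0,-0.3,0,-1],[0,0,-0.3,0,-1],[0,0,-0.15,0,-1],[0,0,-0.1,0,-1],[0,0,0,0,-1],[0,0,0,0,-1],[0,0,-0.05,0,-1],[0,0,0,0,-1]]]}}

```text
clock: 51.32
eef_pos: [0.6287, -0.0271, 0.1215]
tool_rot: [0.72, 0.694, 0.0, 0.0]
ft_force: [0.0, 0.8, -4.5]
grip_width: 0.0645
grasp_force: 69.3
```

Call:
{"name": "apply_moves", "arguments": {"targets": [[[0,0,-0.05,0,-1],[0,0,0,0,-1],[0,0,0,0,-1]]]}}

```text
clock: 51.57
eef_pos: [0.6282, -0.027, 0.119]
tool_rot: [0.72, 0.694, -0.0, -0.0]
ft_force: [-0.4, -0.8, -4.5]
grip_width: 0.0641
grasp_force: 69.3
```

Call:
{"name": "apply_moves", "arguments": {"targets": [[[0,0,-0.04,0,-1],[0,0,0,0,-1],[0,0,0,0,-1]]]}}

```text
clock: 51.82
eef_pos: [0.6284, -0.027, 0.1175]
tool_rot: [0.72, 0.694, 0.0, 0.0]
ft_force: [-0.0, 0.1, -3.8]
grip_width: 0.0644
grasp_force: 69.3
```

Call:
{"name": "apply_moves", "arguments": {"targets": [[[0,0,-0.03,0,-1],[0,0,0,0,-1],[0,0,0,0,-1]]]}}

```text
clock: 52.07
eef_pos: [0.6285, -0.027, 0.1174]
tool_rot: [0.72, 0.694, 0.0, 0.0]
ft_force: [-2.7, -0.7, 3.5]
grip_width: 0.0641
grasp_force: 70.2
```

Contact: the reading is now +3.5 N where it was -4.5. Releasing and backing off.

Call:
{"name": "apply_moves", "arguments": {"targets": [[[0,0,0,0,0.55],[0,0,0,0,0.65],[0,0,0,0,0.8],[0,0,0,0,1],[0,0,0,0,1],[0,0,0,0,1],[0,0,0.2,0,1],[0,0,0.5,0,1]]]}}

```text
clock: 52.73
eef_pos: [0.6261, -0.0269, 0.1416]
tool_rot: [0.72, 0.694, -0.002, -0.002]
ft_force: [-0.2, -0.2, -0.7]
grip_width: 0.0855
grasp_force: 0.0
```

Call:
{"name": "apply_moves", "arguments": {"targets": [[[0,0,0.9,0,1],[0,0,0.9,0,1],[-0.9,0,0.3,0,1],[-0.9,0,0,0,1],[-0.9,0,0,0,1],[-0.9,0,0,0,1],[-0.9,0,0,0,1],[0,0,0,0,1]]]}}

```text
clock: 53.4
eef_pos: [0.4402, -0.0268, 0.2279]
tool_rot: [0.72, 0.693, -0.002, -0.003]
ft_force: [-0.9, -0.1, -0.1]
grip_width: 0.0851
grasp_force: 0.0
```

Run:
```python
from h import *
print(get_obs()['eef_pos'],get_obs()['ft_force'])
for n in("top","scene"):
    im,d,K,e,R=cam(n);P=pts(d,K,e,R)
    print(n);blobs(P,(.55,.72,-.25,.2),.14,.16,100,im.max(-1)>90)
    blobs(P,(.35,.62,.2,.5),.03,.1,40)
cv2.imwrite('pics/end.png',im)
```

```text
[ 0.44019533 -0.0267839   0.22788866] [-0.88340789 -0.10731166 -0.13971738]
top
n 2240 z 0.1524 0.156 mean [ 0.6334 -0.0117] rect [629.6 -26.8] [360.6  66.8] 88.1
n 513 z 0.0685 0.082 mean [0.5036 0.4006] rect [504.3 404.1] [64.5 65.1] 61.1
n 503 z 0.0693 0.082 mean [0.4736 0.3067] rect [479.7 310.1] [63.1 67.5] 74.6
n 515 z 0.0691 0.082 mean [0.4025 0.3967] rect [402.6 400.3] [62.8 61.1] 89.7
scene
n 3292 z 0.1498 0.152 mean [ 0.6321 -0.0427] rect [628.9 -26.3] [361.9  70.4] 88.6
n 756 z 0.0595 0.078 mean [0.4517 0.3433] rect [445.3 351.7] [ 69.4 172.3] 37.1
n 389 z 0.0593 0.078 mean [0.5169 0.3941] rect [509.8 402.2] [71.  58.1] 15.5
```

View pics/end.png

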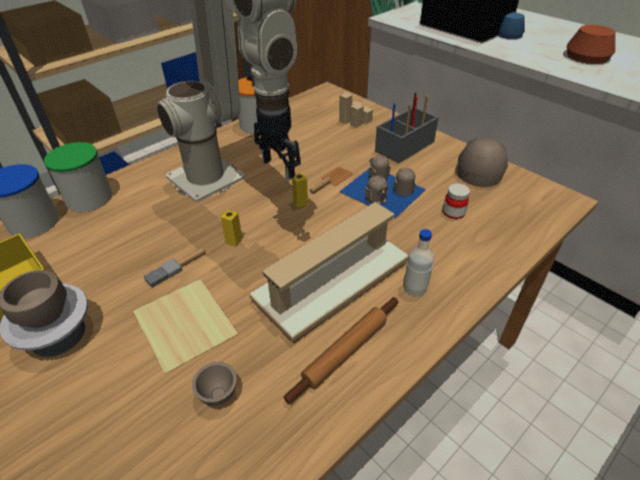

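The picture shows the batt level on both posts, at (335,245), and three owls upright on the blue board, at (385,180). The bystanders look in place and the arm is clear, so I'm handing in.

```bash
python3 -c "
from h import *
print(order.job_done())"
```

```text
the job is handed in; nothing more can be done
None
```

I handed the job in, with no verdict returned: there were three owls, read at about 330, 390 and 360 g, and all three stand upright on the blue board, so the kiln shelf has no owls; the posts stand near its ends with the batt level on both.

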